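# Draw a strap template out of its bolted caddy and lay it on the cutting mat

## Task

Unbolt the carry caddy: lift the bolt's handle out of its notch and slide the bolt fully back, clear of the slot. Then tip the nose of the aluminium strap template up over the retaining lip, draw it out through the slot, and lay it (do not drop it) flat on the green cutting mat, wholly on the mat and in line with the mat's long sides. Leave the other things on the bench where they are.

Things in the scene. Friction and masses are not known exactly. Their poses are not given: they have to be found in the camera images.
- caddy: Fixed blue-grey metal carry caddy: box from x = -55 to 54, y = -155 to 36 mm, 83 mm high, carry handle near its back edge 129 mm high. Origin: underside, below the axis of the covered template channel; z up; x points inward from the slotted front wall, so the template comes out along -x. Channel: y -18 to 18 mm, floor 30 mm up, back wall at x = 50 mm, roof over it.
- slot (a point): Middle of the slot in the caddy's front wall, at its outer face (caddy frame -55, 0, 44 mm). Slot 36 mm wide (y) and 28 mm high (z 30 to 58 mm), wall 4 mm thick, sill flush with the channel floor. The floor runs on outside as a steel tongue only 16 mm wide.
- lip (a point): Middle of the top edge of the retaining lip, the turned-up end of the tongue: 16 mm wide, 3 mm thick, 22 mm above the channel floor, 52 mm above the bench (caddy frame -143.5, 0, 52 mm). It bars the template from coming out level.
- bolt_axis (a point): Point on the axis of the bolt's rod, level with the shut handle and its notch (caddy frame -71, -65, 46 mm); does not move. The bolt sits on ledges beside the slot that reach out to caddy x = -88 mm, at y below -26 and above 22 mm; saddles and notched flange are up to 54 mm high.
- bolt (a joint): Slide of the steel barrel bolt, m. 0 = shut: its 10 mm rod crosses 3 mm above the template, 16 mm in front of the wall, so that the template cannot be tipped. 0.058 = fully back, rod clear of slot and template. Opens towards the caddy's -y, against 1.5 N of friction; stays where it is left.
- bolt_handle (a joint): Turn of the bolt's handle about the rod, rad. 0 = lying level in the notch, knob out along the caddy's -x; grows as the knob is lifted (up, then back towards the wall); stop at 1.6, upright. Below about 0.65 the stem is caught in the flange's notch and the bolt cannot slide; above, it slides over the flange. Loose: it falls back by its own weight.
- bolt_knob (a point): Centre of the bolt's red ball knob, 20 mm diameter, 45 mm from the rod's axis on an 8 mm steel stem. Shut and level: at caddy (-116, -65, 46) mm. Can be pinched from above with the fingers closing along the caddy's y; it then turns freely between them.
- template_center (a point): Centre of the bright aluminium strap template, a loose flat bar 185 x 28 x 8 mm, about 0.11 kg. Its x runs along the length from nose to tail, y across the width, z up through the 8 mm thickness. At the start it lies level in the channel with 85 mm standing out of the slot, nose just behind the lip; 100 mm is inside.
- template_nose (a point): Middle of the outer (nose) end face of the template, 92.5 mm from its centre along its -x; half-way up.
- template_tail (a point): Middle of the inner (tail) end face of the template, 92.5 mm from its centre along its +x; half-way up.
- cutting_mat: Fixed green gridded cutting mat, 220 mm (its x) by 320 mm (its y, the long sides), 3 mm thick; origin at the centre of its underside, z up. A dye bottle and a brass weight stand near the two corners on its +x side; its middle and -x side are free.
- dye_blue: Bystander: blue-capped dye bottle, 38 mm diameter, 68 mm high, on the mat; origin at its underside.
- press_weight: Bystander: brass weight, 46 mm diameter, 50 mm high with its knob, on the mat; origin at its underside.
- mallet: Bystander: white-headed mallet lying on the bench, 200 mm long, 48 mm high; origin under the handle's head end.
- dye_red: Bystander: red-capped dye bottle, 38 mm diameter, 68 mm high; origin at its underside.
- wide_template: Bystander: wide brass template lying on the bench, 170 x 40 x 6 mm; origin at the centre of its underside.
- bone_folder: Bystander: ivory-coloured bone folder lying on the bench, 150 x 22 x 6 mm; origin at the centre of its underside.
Things that resemble listed ones, but are neither listed nor needed, are in the scene too. Leave any purple look-alike of the part that bears template_center alone.

How it is judged:
By the outcome, as a careful person would: the job done as asked, in the order asked, and still so for the second after the job is handed in, with the robot touching nothing.
It also fails if it takes over 54 s, if anything falls off the work surface, if the arm or the gripper's body presses on something with over 40 N, if the wrist force passes 120 N, or if a joint passes its speed limit or range.

## Robot

A 6-joint arm with a two-finger parallel gripper is mounted at the origin on the work surface. World frame = base frame: x ahead of the robot, y to its left, z up, the work surface at z = 0. Lengths are in m, angles in degrees, forces in N, time in s.
With the tool pointing down it reaches from about 0.35 to 0.875 m from the base axis. Payload 4.2 kg.
Tool frame: the origin (TCP) lies between the finger pads; the fingertips stand 8 mm ahead of it and the grasp point (between the pads) lies 11 mm behind it; x points along the fingers, y is the direction in which the jaws open and shut, and the axes are right-handed (so a half turn about x gives the same grasp; the last joint's range is limited). The gripper opens to 87 mm and grips with 3 to 60 N. Pads are 19 mm wide; open, the fingers measure 117 mm over their backs; the gripper's body (75 mm by 190 mm) begins 51 mm behind the grasp point.
Start: joints at [89.129, 22.042, 0.453, 0, -68.411, -14.817], TCP at [0.169, 0.602, 0.231] pointing down, gripper open.
Joint ranges: [-179.83, 179.83], [-69.29, 118.12], [-61.27, 80.66], [-181.25, 117.63], [-171.15, -9.14], [-177.46, 177.46]. Speed limits (degrees/s): [159.86, 159.86, 180, 180, 180, 180].

## Interface

Orientations are given as a 3x3 rotation matrix whose columns are the frame's x, y, z axes.
In Python, from station import r gives the robot as it stands. The module is installed in compiled form; this text tells all that it offers.
- The arm moves only by the tool move_arm, never from a script. Its argument "increments" is one flat list of numbers, 7 for each row, row after row: the turn, a rotation vector about the tool's x, y, z in degrees, then the shift along the tool's x, y, z in m, then the finger opening in m, from 0 to 0.087. A call has 1 to 12 rows; each row is the pose to reach, as a shift and turn from the pose commanded when the call began, along the tool's axes at that moment; what a row does not reach only later rows make up. A row lasts 1/12 s, in which the tool goes at most 41.7 mm and 7.16 degrees, less where a joint would pass 70% of its speed; a pose out of reach is approached as far as the arm can. A call with a gripper value outside its range is refused whole. The fingers move at their own pace and stop on an object; the grip force is fixed at half the most. Time passes only in rows, so rows that repeat a pose let the fingers close. It gives the time, the measured TCP pose, the force and the opening at its end, in the units of the state.
- r.sense(): the state, without advancing time (a new reading comes with each control period).
- r.capture(name): name is "scene" or "top" or "wrist"; returns the picture (400x640x3 uint8, red, green, blue); there is no depth.
- r.calibration(name): a dict with "fx", "fy", "cx", "cy" (pixels), "rvec" (rotation vector, rad) and "tvec" (3), from world to camera coordinates, as OpenCV has them; the wrist camera has in their place "tool_from_camera" (4x4, takes a point from camera to tool coordinates, whose origin is the TCP and whose axes are the tool frame's). Camera axes: x right, y down, z forward; pixel columns grow to the right and rows downward; lengths in m; the calibration is good to about 2 mm. A picture is of the moment at which its call begins: read the wrist's pose just before it. calibration takes no time and is no camera call.
- r.finish_job(): hands the job in, once; it reports no verdict.
The state is a dict: "time_s": time; "joints": joint angles; "joint_velocities": joint speeds; "effort": joint torques, N m; "tcp_pos": TCP position; "ee_rot": TCP orientation; "wrist_force": force on the tool from outside, world axes, zero at the start; "moment": the same for the moment, N m; "gripper_width": opening from 0.0 (shut) to 1.0 (fully open).
Only numpy, scipy, OpenCV 4.12 (cv2) and the standard library are available. Lean on these libraries where they do the work, as an engineer would, in place of code of your own. Each camera call takes 0.05 s, during which the arm holds its last target.

## Working session

There is one attempt and no reset: what is moved stays moved. The work goes in short steps, Python scripts to look and compute and a tool call to move; the robot and the scene stay as the last step left them, time stands still between calls to the robot, and variables do not carry over. Pictures are saved under pics/ and viewed, and the job is handed in when it is done.

Besides the shell and the picture viewer there is one more tool, called after "Request:" in YAML: its name, and indented under it one key for each argument. move_arm: Moves the arm, as the interface text tells. Its arguments: {"type":"object","properties":{"increments":{"type":"array","items":{"type":"number"}}},"required":["increments"]}

```bash
mkdir -p pics
python3 - <<'E'
from station import r
import cv2,json
s=r.sense();print(s)
for n in("scene","top","wrist"):
    cv2.imwrite(f"pics/{n}0.png",r.capture(n)[:,:,::-1]);print(n,r.calibration(n))
E
```

```text
{'time_s': 0.0, 'joints': array([ 8.91292955e+01,  2.20924539e+01,  3.78988446e-01, -2.98678133e-02,
       -6.84105233e+01, -1.48173624e+01]), 'joint_velocities': array([ 0.00078711, -0.00347138,  0.04856561, -0.04854794,  0.11778904,
       -0.01167374]), 'effort': array([-1.61488974e-04, -3.90666139e+01,  1.87409198e+01,  4.21990380e+00,
        1.10025925e-02, -1.90659007e-04]), 'tcp_pos': array([0.16881006, 0.60115909, 0.22943407]), 'ee_rot': array([[-5.17547768e-04, -2.70584531e-01, -9.62696081e-01],
       [-2.15634922e-03, -9.62693670e-01,  2.70585012e-01],
       [-9.99997541e-01,  2.21594961e-03, -8.52347810e-05]]), 'wrist_force': array([-0.22937829,  1.04618505, -0.14662315]), 'moment': array([ 0.02947908, -0.0288298 ,  0.06383943]), 'gripper_width': 1.0005790815518478}
scene {'fx': 364.7013977663607, 'fy': 364.7013977663607, 'cx': 315.0798613143447, 'cy': 198.1012018093994, 'rvec': array([ 2.07364004,  0.59075183, -0.30841201]), 'tvec': array([-0.43591179, -0.09425864,  1.3884583 ])}
top {'fx': 507.6456623331539, 'fy': 507.6456623331539, 'cx': 325.0773884193798, 'cy': 197.03361570066542, 'rvec': array([ 2.13686933, -2.16349984,  0.1125376 ]), 'tvec': array([0.01182487, 0.51115434, 1.48710434])}
wrist {'fx': 277.6770215291994, 'fy': 277.6770215291994, 'cx': 318.1678278929138, 'cy': 198.89014141623102, 'tool_from_camera': array([[-1.00706810e-03, -3.03623440e-01,  9.52791579e-01,
        -1.54916309e-01],
       [ 9.99999361e-01, -7.94245878e-04,  8.03864990e-04,
        -8.40153163e-04],
       [ 5.12678530e-04,  9.52791780e-01,  3.03624046e-01,
        -8.35583435e-02],
       [ 0.00000000e+00,  0.00000000e+00,  0.00000000e+00,
         1.00000000e+00]])}
```

View pics/scene0.png

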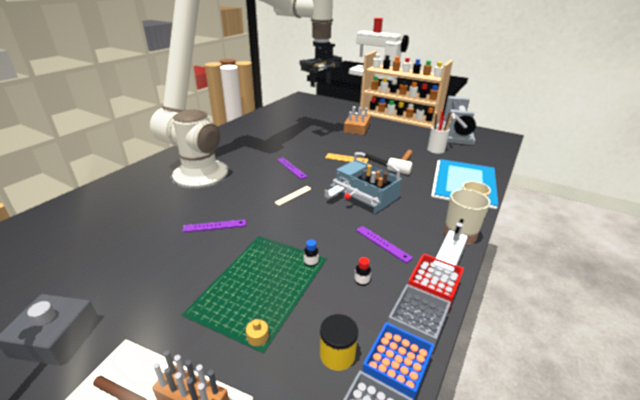

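View pics/top0.png

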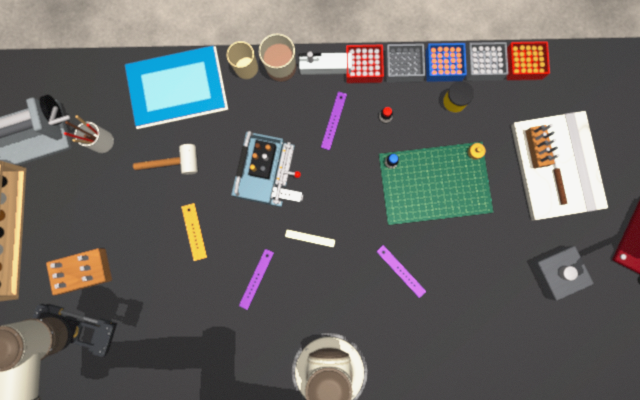

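View pics/wrist0.png

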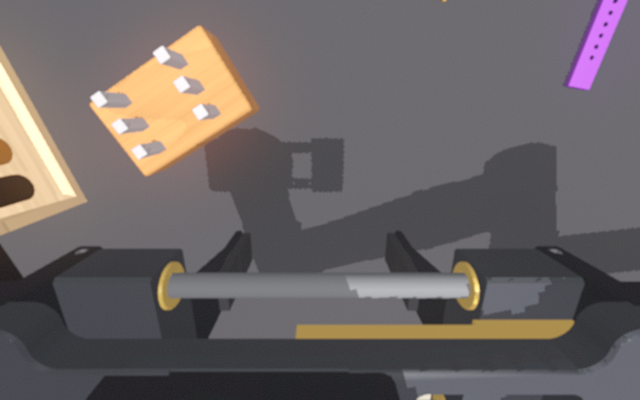

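The scene and top views show the caddy at about (265,168) in the top picture, with its front to the right and the red knob at (297,174). The bright template at (287,195) sticks out of the slot. The mat is at (437,184). The purple bars at (334,120), (257,279) and (401,271) are look-alikes. The wide brass bar at (194,232) and the bone folder at (310,238) are bystanders.

```bash
cat > h.py <<'E'
import numpy as np,cv2
from scipy.spatial.transform import Rotation as R
from station import r
def cam(n):
    c=r.calibration(n);K=np.array([[c['fx'],0,c['cx']],[0,c['fy'],c['cy']],[0,0,1]])
    if n=='wrist':
        s=r.sense();T=np.eye(4);T[:3,:3]=s['ee_rot'];T[:3,3]=s['tcp_pos'];T=T@c['tool_from_camera']
        Rm=T[:3,:3].T;return K,Rm,-Rm@T[:3,3]
    return K,cv2.Rodrigues(c['rvec'])[0],c['tvec']
def pix(C,P):
    K,Rm,t=C;p=(Rm@np.atleast_2d(P).T).T+t;p=p@K.T;return p[:,:2]/p[:,2:]
def ray(C,uv,z):
    K,Rm,t=C;o=-Rm.T@t;d=Rm.T@np.linalg.inv(K)@np.array([uv[0],uv[1],1.]);return o+d*(z-o[2])/d[2]
def crop(src,dst,x0,y0,x1,y1,f):
    im=cv2.imread(src)[y0:y1,x0:x1];cv2.imwrite(dst,cv2.resize(im,None,fx=f,fy=f,interpolation=cv2.INTER_CUBIC))
E
python3 - <<'E'
from h import *
crop('pics/top0.png','pics/tc.png',225,125,315,210,8)
crop('pics/top0.png','pics/tm.png',375,135,500,230,6)
crop('pics/scene0.png','pics/sc.png',320,155,410,215,8)
E
```

```text
(no output)
```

View pics/tc.png

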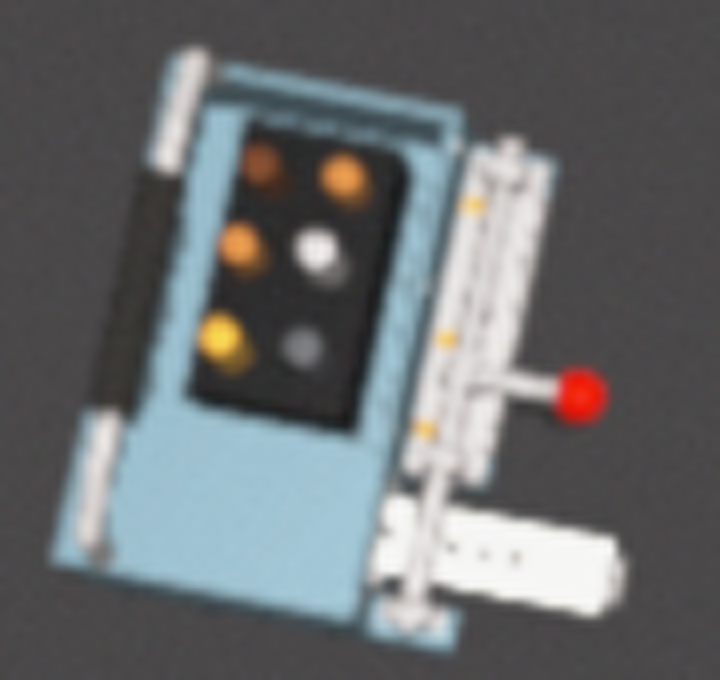

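View pics/tm.png

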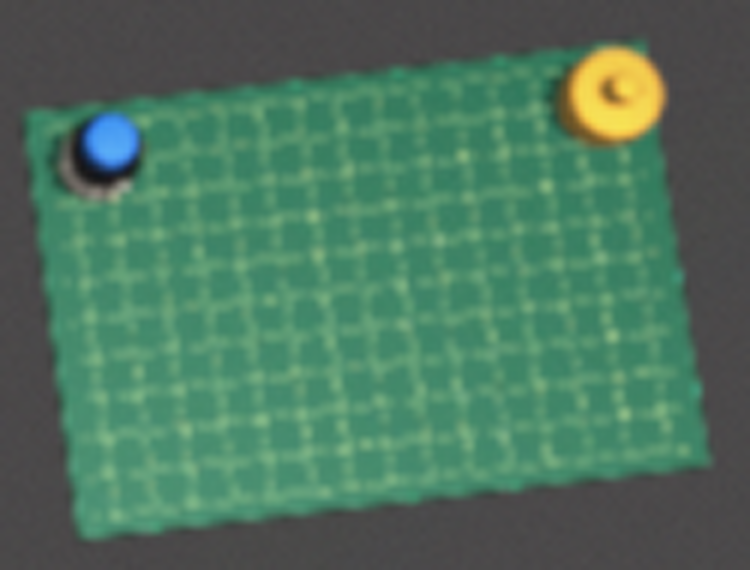

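View pics/sc.png

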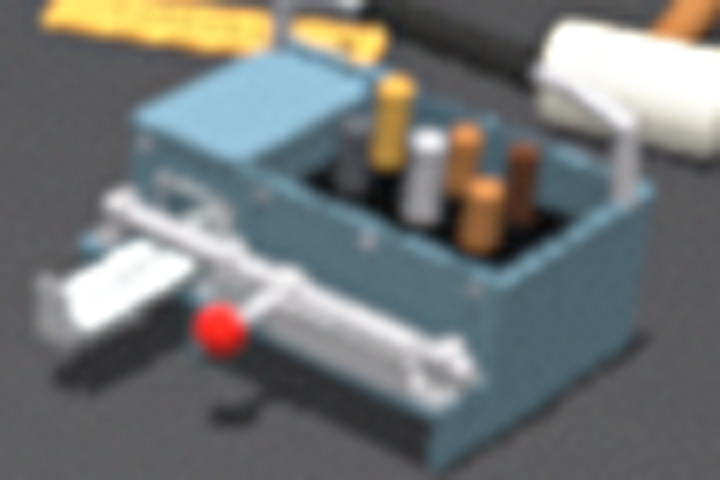

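```bash
cat > fit.py <<'E'
from h import *
from scipy.optimize import least_squares
T=cam('top');S=cam('scene')
def up(p,x0,y0,f): return ((np.array(p)+.5)/f-.5)+[x0,y0]
obs=[]
for c,q in [((-55,-155,83),(463,108)),((-55,36,83),(357,620)),((54,36,83),(52,565)),((-116,-65,46),(581,396)),((-145,0,52),(624,577))]: obs.append((T,c,up(q,225,125,8),c))
for c,q in [((-116,-65,46),(219,329)),((-55,36,83),(135,120)),((-55,-155,83),(492,270)),((54,-155,83),(652,187))]: obs.append((S,c,up(q,320,155,8),c))
def W(p,c):
    a=p[2];c=np.array(c)/1000;return np.array([p[0]+np.cos(a)*c[0]-np.sin(a)*c[1],p[1]+np.sin(a)*c[0]+np.cos(a)*c[1],c[2]])
def f(p,o=obs): return np.concatenate([pix(C,W(p,c))[0]-q for C,c,q,_ in o])
if __name__=="__main__":
  for o in (obs,obs[:5],obs[5:]):
    s=least_squares(f,[0.5,0.1,1.6],args=(o,),loss='soft_l1');print(s.x,np.degrees(s.x[2]));print(f(s.x,o).reshape(-1,2).round(1).tolist())
  g=[((-110,160,3),(25,112))]
  m=[ray(T,up(q,375,135,6),.003)[:2] for q in [(25,112),(645,40),(710,465),(80,540)]]
  m=np.array(m);print(m,m.mean(0))
  for i in range(4):
    d=m[(i+1)%4]-m[i];print(np.linalg.norm(d),np.degrees(np.arctan2(d[1],d[0])))
E
python3 fit.py
```

```text
[0.53863994 0.21410653 1.36451644] 78.18103312657368
[[-0.2, 0.6], [-0.4, 0.1], [1.0, -0.2], [0.1, 0.4], [-0.2, 0.6], [0.3, 0.8], [-0.3, -0.1], [1.5, 1.4], [0.3, -0.4]]
[0.53919765 0.21400842 1.36920001] 78.44938172441195
[[-0.4, 0.3], [-0.3, -0.2], [1.1, -0.3], [0.1, -0.0], [-0.1, 0.2]]
[0.53753665 0.21766352 1.34038836] 76.79859620307543
[[-0.5, 0.0], [-0.2, -0.8], [0.6, 1.1], [0.1, -0.4]]
[[ 0.64808869 -0.16055082]
 [ 0.68081801 -0.4782123 ]
 [ 0.46213817 -0.50009486]
 [ 0.4283468  -0.18289554]] [ 0.55484792 -0.33043838]
0.3193431113524865 -84.11745379918224
0.21977197592099587 -174.2856242433426
0.3189941511945928 96.08080768048201
0.22087504340899847 5.806232753321783
```

```bash
cat >> h.py <<'E'
CP=[0.5390,0.2142,np.radians(78.3)]
def cw(c,p=None):
    p=p or CP;a=p[2];c=np.array(c)/1000;return np.array([p[0]+np.cos(a)*c[0]-np.sin(a)*c[1],p[1]+np.sin(a)*c[0]+np.cos(a)*c[1],c[2]])
def Rc(tilt=0,yaw=None):
    # tool down, y=caddy y ; tilt>0 raises the -x (nose) end
    a=CP[2] if yaw is None else np.radians(yaw)
    cx=np.array([np.cos(a),np.sin(a),0]);cy=np.array([-np.sin(a),np.cos(a),0])
    B=np.stack([[0,0,-1.],cy,cx],1)
    return R.from_rotvec(np.radians(tilt)*cy).as_matrix()@B
def inc(grasp,Rt):
    s=r.sense();M=s['ee_rot'];tcp=grasp+0.011*Rt[:,0]
    rv=np.degrees(R.from_matrix(M.T@Rt).as_rotvec());d=M.T@(tcp-s['tcp_pos'])
    return np.r_[rv.round(1),d.round(4)]
E
python3 - <<'E'
from h import *
print(cw((-116,-65,46)),cw((-116,-123,46)),cw((-118,0,34)))
print(inc(cw((-116,-65,150)),Rc()))
E
```

```text
[0.57912616 0.08742898 0.046     ] [0.63592108 0.07566732 0.046     ] [0.5150711  0.09865171 0.034     ]
[86.     -0.1    -0.1     0.0914  0.3836 -0.534 ]
```

Request:
move_arm:
  increments: [86, 0, 0, 0, 0.384, -0.534, 0.05, 86, 0, 0, 0, 0.384, -0.534, 0.05, 86, 0, 0, 0, 0.384, -0.534, 0.05, 86, 0, 0, 0, 0.384, -0.534, 0.05, 86, 0, 0, 0, 0.384, -0.534, 0.05, 86, 0, 0, 0, 0.384, -0.534, 0.05, 86, 0, 0, 0, 0.384, -0.534, 0.05, 86, 0, 0, 0, 0.384, -0.534, 0.05, 86, 0, 0, 0, 0.384, -0.534, 0.05, 86, 0, 0, 0, 0.384, -0.534, 0.05, 86, 0, 0, 0, 0.384, -0.534, 0.05, 86, 0, 0, 0, 0.384, -0.534, 0.05]

```text
time_s: 1.15
tcp_pos: [0.4816, 0.209, 0.2306]
ee_rot: [[-0.0, -0.978, 0.207], [0.0, 0.207, 0.978], [-1.0, 0.0, 0.0]]
wrist_force: [0.2, 1.2, 0.4]
gripper_width: 0.577
```

Run:
```python
from h import *
print(r.sense()['joints'].round(1))
print(inc(cw((-116,-65,150)),Rc()))
```

```text
[ 41.2  12.3 -13.5  -0.  -64.2 -53.1]
[-0.3     0.     -0.      0.0916 -0.1207 -0.0987]
```

Request:
move_arm:
  increments: [0, 0, 0, 0.092, -0.121, -0.099, 0.05, 0, 0, 0, 0.092, -0.121, -0.099, 0.05, 0, 0, 0, 0.092, -0.121, -0.099, 0.05, 0, 0, 0, 0.092, -0.121, -0.099, 0.05, 0, 0, 0, 0.092, -0.121, -0.099, 0.05, 0, 0, 0, 0.092, -0.121, -0.099, 0.05, 0, 0, 0, 0.092, -0.121, -0.099, 0.05]

```text
time_s: 1.73
tcp_pos: [0.5793, 0.089, 0.1379]
ee_rot: [[-0.002, -0.979, 0.203], [-0.001, 0.203, 0.979], [-1.0, 0.001, -0.001]]
wrist_force: [0.4, 0.4, 0.8]
gripper_width: 0.572
```

Run:
```python
from h import *
print(r.sense()['joints'].round(1))
print(inc(cw((-116,-65,150)),Rc()))
C=cam('wrist');cv2.imwrite('pics/w1.png',r.capture('wrist')[:,:,::-1])
for c in [(-116,-65,46),(-143.5,-8,52),(-143.5,8,52),(-140,-14,38),(-140,14,38),(-55,14,38),(-55,-14,38),(-55,36,83),(-71,-65,46)]: print(c,pix(C,cw(c)).round(0))
```

```text
[ 24.6  23.  -12.4  -0.  -54.7 -36.3]
[-0.     -0.1    -0.1    -0.0011 -0.0002 -0.0016]
(-116, -65, 46) [[318. 202.]]
(-143.5, -8, 52) [[382. 175.]]
(-143.5, 8, 52) [[400. 175.]]
(-140, -14, 38) [[372. 175.]]
(-140, 14, 38) [[402. 175.]]
(-55, 14, 38) [[394. 256.]]
(-55, -14, 38) [[367. 256.]]
(-55, 36, 83) [[433. 281.]]
(-71, -65, 46) [[318. 246.]]
```

View pics/w1.png

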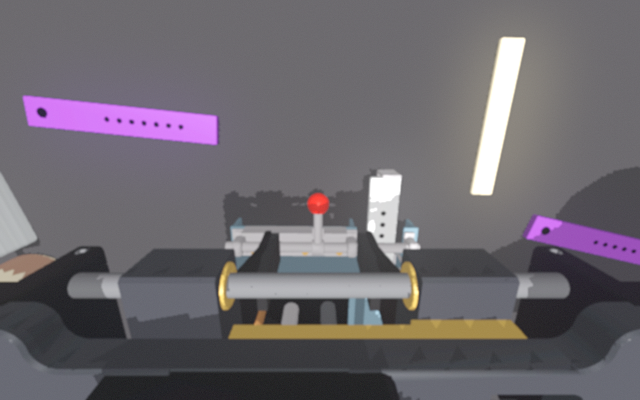

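The red knob is at (318,203), against a predicted (318,202), so the caddy pose holds. The template's nose spans about (369–399,175), roughly 2 mm left of the prediction. I'll descend onto the knob and close.

Request:
move_arm:
  increments: [0, 0, 0, 0.04, 0, -0.002, 0.05, 0, 0, 0, 0.075, 0, -0.002, 0.05, 0, 0, 0, 0.103, 0, -0.002, 0.05, 0, 0, 0, 0.103, 0, -0.002, 0.05, 0, 0, 0, 0.103, 0, -0.002, 0.05, 0, 0, 0, 0.103, 0, -0.002, 0.01, 0, 0, 0, 0.103, 0, -0.002, 0.01, 0, 0, 0, 0.103, 0, -0.002, 0.01, 0, 0, 0, 0.103, 0, -0.002, 0.01, 0, 0, 0, 0.103, 0, -0.002, 0.01]

```text
time_s: 2.62
tcp_pos: [0.5795, 0.0878, 0.0367]
ee_rot: [[0.002, -0.979, 0.202], [0.001, 0.202, 0.979], [-1.0, -0.002, 0.001]]
wrist_force: [0.5, -0.5, -0.7]
gripper_width: 0.284
```

Run:
```python
from h import *
s=r.sense();print(s['joints'].round(1),s['gripper_width']*87)
g=s['tcp_pos']-.011*s['ee_rot'][:,0];print(g,cw((-116,-65,46)))
cv2.imwrite('pics/w2.png',r.capture('wrist')[:,:,::-1])
for th in (0.3,.6,.9,1.15): print(th,inc(cw((-71-45*np.cos(th),-65,46+45*np.sin(th))),Rc()))
print(inc(cw((-71-45*np.cos(1.15),-124,46+45*np.sin(1.15))),Rc()))
```

```text
[ 24.4  30.  -18.3   0.  -41.6 -36.1] 24.751303181139146
[0.57949626 0.087792   0.04769919] [0.57912616 0.08742898 0.046     ]
0.3 [ 0.1     0.      0.1    -0.0119  0.0001  0.0017]
0.6 [ 0.1     0.      0.1    -0.024   0.0001  0.0076]
0.9 [ 0.1     0.      0.1    -0.0339  0.0001  0.0168]
1.15 [ 0.1     0.      0.1    -0.0397  0.0001  0.0264]
[ 0.1     0.      0.1    -0.0396 -0.0589  0.0263]
```

View pics/w2.png

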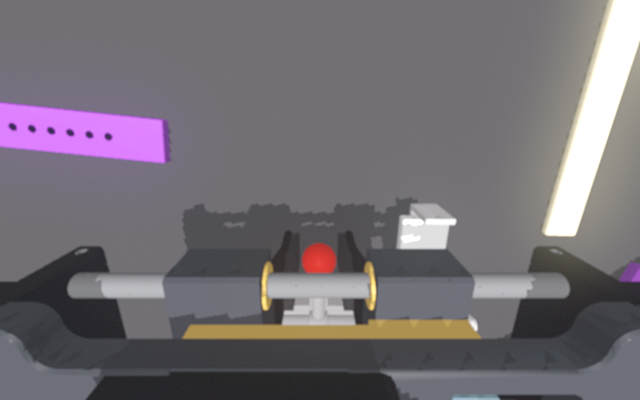

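The knob at (318,260) is centred between the fingers, which are still closing. Next I close fully and follow the arc up.

Request:
move_arm:
  increments: [0, 0, 0, 0, 0, 0, 0.01, 0, 0, 0, 0, 0, 0, 0.01, 0, 0, 0, 0, 0, 0, 0.01, 0, 0, 0, -0.006, 0, 0.001, 0.01, 0, 0, 0, -0.012, 0, 0.002, 0.01, 0, 0, 0, -0.018, 0, 0.004, 0.01, 0, 0, 0, -0.024, 0, 0.008, 0.01, 0, 0, 0, -0.029, 0, 0.012, 0.01, 0, 0, 0, -0.034, 0, 0.017, 0.01, 0, 0, 0, -0.037, 0, 0.021, 0.01, 0, 0, 0, -0.04, 0, 0.026, 0.01, 0, 0, 0, -0.04, 0, 0.026, 0.01]

```text
time_s: 3.67
tcp_pos: [0.5847, 0.1135, 0.077]
ee_rot: [[0.001, -0.98, 0.201], [-0.0, 0.201, 0.98], [-1.0, -0.001, -0.0]]
wrist_force: [0.7, -4.8, 3.9]
gripper_width: 0.209
```

Run:
```python
from h import *
s=r.sense();print(s['wrist_force'],s['gripper_width']*87)
cv2.imwrite('pics/w3.png',r.capture('wrist')[:,:,::-1])
print(inc(cw((-71-45*np.cos(1.15),-124,46+45*np.sin(1.15))),Rc()))
```

```text
[ 0.74059567 -4.78466547  3.87274415] 18.201596505655804
[ 0.1    -0.      0.1     0.0007 -0.0589  0.0002]
```

View pics/w3.png

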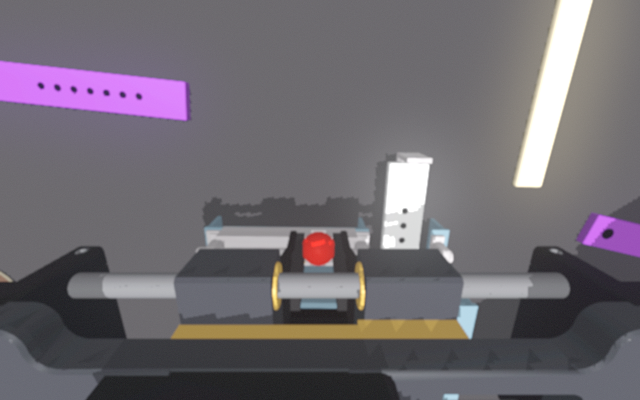

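The knob is pinched at (318,248) and lifted over the flange. Now I slide the bolt back.

Request:
move_arm:
  increments: [0, 0, 0, 0, -0.008, 0, 0.01, 0, 0, 0, 0, -0.016, 0, 0.01, 0, 0, 0, 0, -0.024, 0, 0.01, 0, 0, 0, 0, -0.032, 0, 0.01, 0, 0, 0, 0, -0.04, 0, 0.01, 0, 0, 0, 0, -0.048, 0, 0.01, 0, 0, 0, 0, -0.054, 0, 0.01, 0, 0, 0, 0, -0.058, 0, 0.01, 0, 0, 0, 0, -0.06, 0, 0.01, 0, 0, 0, 0, -0.061, 0, 0.01, 0, 0, 0, 0, -0.061, 0, 0.01]

```text
time_s: 4.63
tcp_pos: [0.6412, 0.099, 0.0753]
ee_rot: [[-0.008, -0.979, 0.203], [-0.003, 0.203, 0.979], [-1.0, 0.007, -0.004]]
wrist_force: [-5.7, -5.4, 7.5]
gripper_width: 0.21
```

Run:
```python
from h import *
s=r.sense();print(s['wrist_force'],s['gripper_width']*87)
cv2.imwrite('pics/w4.png',r.capture('wrist')[:,:,::-1])
print(inc(cw((-71-45*np.cos(1.15),-123,46+45*np.sin(1.15))),Rc()))
```

```text
[-5.67777737 -5.40785356  7.45582214] 18.24983966520811
[ 0.     -0.2    -0.4    -0.0007  0.0005  0.0027]
```

View pics/w4.png

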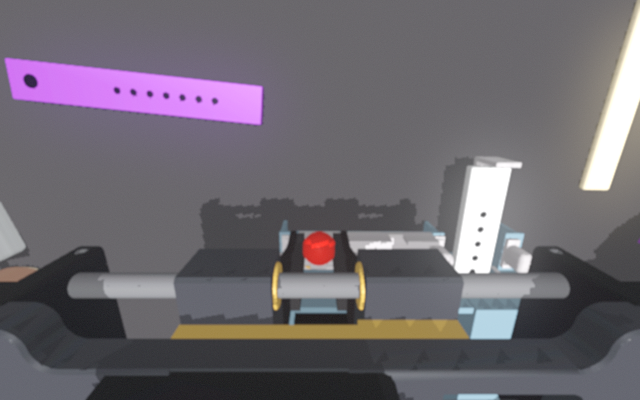

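The knob moved 58 mm and the rod is no longer over the template at (485,215). I'll release, retreat upward, move over the template, and look.

Request:
move_arm:
  increments: [0, 0, 0, 0, 0, 0, 0.05, 0, 0, 0, 0, 0, 0, 0.05, 0, 0, 0, 0, 0, 0, 0.05, 0, 0, 0, 0, 0, 0, 0.05, 0, 0, 0, -0.04, 0, 0, 0.05, 0, 0, 0, -0.08, 0, 0, 0.05, 0, 0, 0, -0.08, 0.04, -0.015, 0.05, 0, 0, 0, -0.08, 0.08, -0.03, 0.05, 0, 0, 0, -0.08, 0.122, -0.03, 0.05, 0, 0, 0, -0.08, 0.122, -0.03, 0.05, 0, 0, 0, -0.08, 0.122, -0.03, 0.05]

```text
time_s: 5.6
tcp_pos: [0.5164, 0.0962, 0.156]
ee_rot: [[0.0, -0.98, 0.2], [0.001, 0.2, 0.98], [-1.0, -0.0, 0.001]]
wrist_force: [0.2, 0.1, 0.2]
gripper_width: 0.576
```

Run:
```python
from h import *
C=cam('wrist');cv2.imwrite('pics/w5.png',r.capture('wrist')[:,:,::-1])
cv2.imwrite('pics/t5.png',r.capture('top')[:,:,::-1])
crop('pics/t5.png','pics/t5c.png',235,130,325,210,8)
crop('pics/w5.png','pics/w5c.png',200,120,400,250,4)
for c in [(-116,-123,46),(-143.5,-8,52),(-143.5,8,52),(-140,-14,38),(-140,14,38),(-90,14,38),(-90,-14,38),(-71,-65,46)]: print(c,pix(C,cw(c)).round(1))
print(inc(cw((-118,0,35)),Rc()))
```

```text
(-116, -123, 46) [[197.  201.5]]
(-143.5, -8, 52) [[311.5 176.3]]
(-143.5, 8, 52) [[328.3 176.3]]
(-140, -14, 38) [[305.8 176.5]]
(-140, 14, 38) [[333.7 176.6]]
(-90, 14, 38) [[332.8 222.7]]
(-90, -14, 38) [[306.3 222.7]]
(-71, -65, 46) [[257.8 242.3]]
[0.1    0.1    0.1    0.1322 0.005  0.0008]
```

View pics/w5c.png

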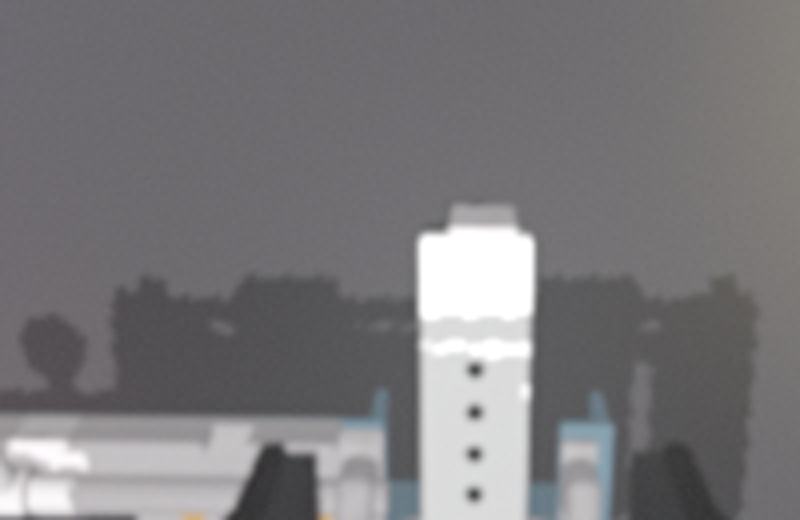

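View pics/t5c.png

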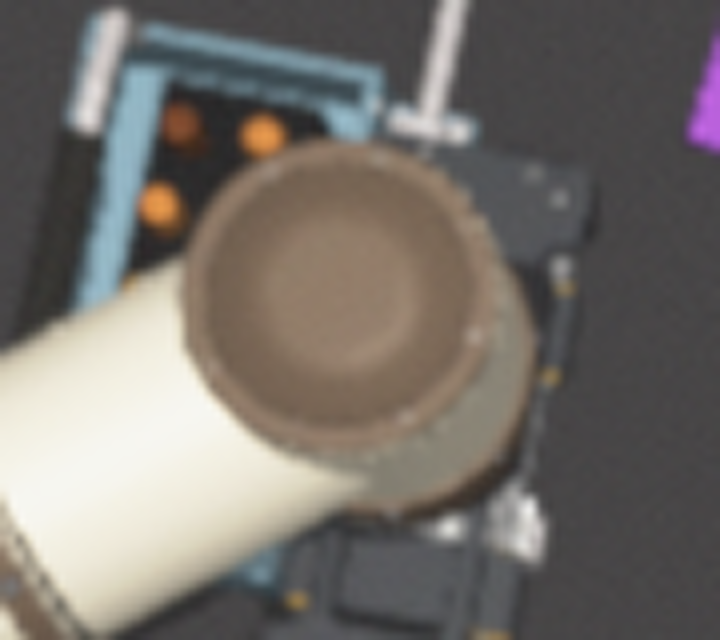

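Run:
```python
from h import *
crop('pics/w5.png','pics/w5d.png',150,160,350,280,4)
crop('pics/t5.png','pics/t5d.png',255,100,325,160,8)
```

```text
(no output)
```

View pics/w5d.png

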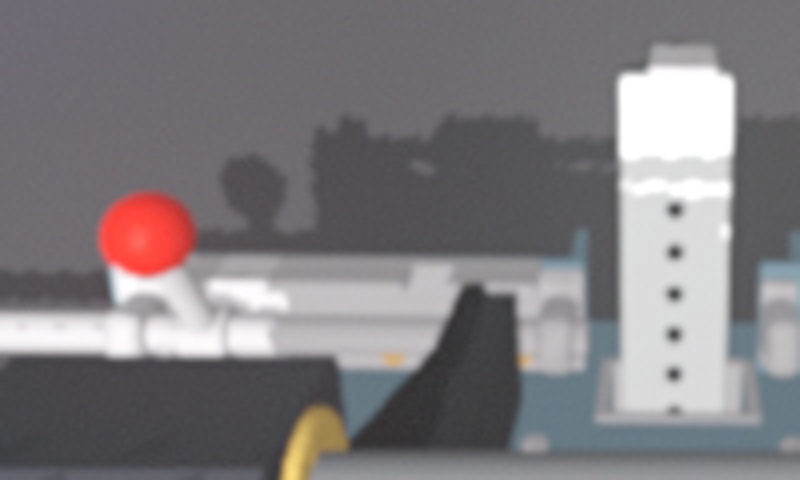

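View pics/t5d.png

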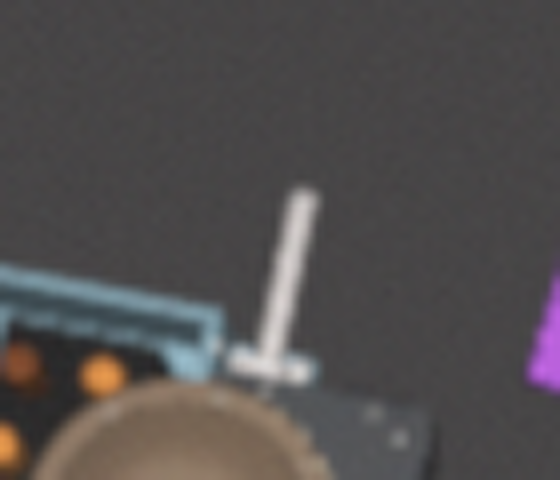

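The knob rests raised on the flange at (187,218). The rod end is behind the saddle, so the slot is clear and the template at (305–333, 179+) is free. I'll descend to grasp it.

Request:
move_arm:
  increments: [0, 0, 0, 0.03, 0.004, 0.001, 0.05, 0, 0, 0, 0.06, 0.004, 0.001, 0.05, 0, 0, 0, 0.09, 0.004, 0.001, 0.05, 0, 0, 0, 0.115, 0.004, 0.001, 0.05, 0, 0, 0, 0.132, 0.004, 0.001, 0.05, 0, 0, 0, 0.132, 0.004, 0.001, 0.05, 0, 0, 0, 0.132, 0.004, 0.001, 0.05, 0, 0, 0, 0.132, 0.004, 0.001, 0.015, 0, 0, 0, 0.132, 0.004, 0.001, 0.015, 0, 0, 0, 0.132, 0.004, 0.001, 0.015, 0, 0, 0, 0.132, 0.004, 0.001, 0.015, 0, 0, 0, 0.132, 0.004, 0.001, 0.015]

```text
time_s: 6.7
tcp_pos: [0.5155, 0.0981, 0.0246]
ee_rot: [[0.002, -0.979, 0.201], [0.001, 0.201, 0.979], [-1.0, -0.002, 0.001]]
wrist_force: [0.7, 0.2, 2.8]
gripper_width: 0.319
```

Request:
move_arm:
  increments: [0, 0, 0, 0, 0, 0, 0.015, 0, 0, 0, 0, 0, 0, 0.015, 0, 0, 0, 0, 0, 0, 0.015, 0, 0, 0, 0, 0, 0, 0.015]

```text
time_s: 7.03
tcp_pos: [0.5154, 0.0981, 0.0246]
ee_rot: [[0.002, -0.98, 0.201], [0.001, 0.201, 0.98], [-1.0, -0.002, 0.001]]
wrist_force: [-1.1, -0.4, 6.3]
gripper_width: 0.316
```

Run:
```python
from h import *
s=r.sense();print(s['wrist_force'],s['gripper_width']*87)
g=s['tcp_pos']-.011*s['ee_rot'][:,0]
a=CP[2];d=g-np.r_[CP[:2],0];print('grasp caddy',1e3*(d[0]*np.cos(a)+d[1]*np.sin(a)),1e3*(-d[0]*np.sin(a)+d[1]*np.cos(a)),1e3*g[2])
cv2.imwrite('pics/w6.png',r.capture('wrist')[:,:,::-1])
# tilt about tail bottom edge (45+2,30): relative motion of the grasp point from measured pose
gc=np.array([d[0]*np.cos(a)+d[1]*np.sin(a),-d[0]*np.sin(a)+d[1]*np.cos(a),g[2]])*1e3
piv=np.array([47,gc[1],30.])
for t in (2,4,6,8,8.5):
    v=gc-piv;q=R.from_rotvec([0,np.radians(t),0]).apply(v)+piv+[0,0,min(t/2,1.)]
    print(t,inc(cw(q),Rc(t)),q.round(1))
```

```text
[-1.05445289 -0.39003435  6.29796179] 27.478981530640944
grasp caddy -118.49718292742982 -0.4622488909111003 35.57297231646435
2 [ 1.0e-01  2.1e+00  1.0e-01 -6.8e-03 -0.0e+00 -1.0e-04] [-118.2   -0.5   42.3]
4 [ 1.00e-01  4.10e+00  1.00e-01 -1.26e-02 -0.00e+00  1.00e-04] [-117.7   -0.5   48.1]
6 [ 1.00e-01  6.10e+00  1.00e-01 -1.83e-02 -0.00e+00  4.00e-04] [-117.    -0.5   53.8]
8 [ 1.00e-01  8.10e+00  1.00e-01 -2.41e-02 -0.00e+00  9.00e-04] [-116.1   -0.5   59.6]
8.5 [ 1.00e-01  8.60e+00  1.00e-01 -2.55e-02 -0.00e+00  1.10e-03] [-115.9   -0.5   61. ]
```

View pics/w6.png

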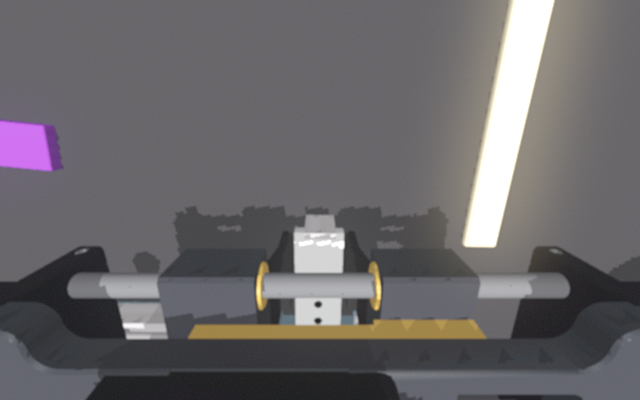

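The template is gripped, with a measured width of 27.5 mm. Now I tip the nose up.

Request:
move_arm:
  increments: [0, 1, 0, -0.0035, 0, 0, 0.015, 0, 2, 0, -0.0065, 0, 0, 0.015, 0, 3, 0, -0.0095, 0, 0, 0.015, 0, 4, 0, -0.0125, 0, 0, 0.015, 0, 5, 0, -0.0155, 0, 0, 0.015, 0, 6, 0, -0.0185, 0, 0.0005, 0.015, 0, 7, 0, -0.0215, 0, 0.0005, 0.015, 0, 8, 0, -0.024, 0, 0.001, 0.015, 0, 8.5, 0, -0.0255, 0, 0.001, 0.015, 0, 8.5, 0, -0.0255, 0, 0.001, 0.015, 0, 8.5, 0, -0.0255, 0, 0.001, 0.015]

```text
time_s: 8.0
tcp_pos: [0.5149, 0.0989, 0.049]
ee_rot: [[-0.03, -0.98, 0.199], [-0.145, 0.201, 0.969], [-0.989, 0.0, -0.148]]
wrist_force: [0.3, -0.0, -0.8]
gripper_width: 0.312
```

Run:
```python
from h import *
s=r.sense();print(s['wrist_force'],s['gripper_width']*87)
cv2.imwrite('pics/w7.png',r.capture('wrist')[:,:,::-1])
cv2.imwrite('pics/s7.png',r.capture('scene')[:,:,::-1])
crop('pics/s7.png','pics/s7c.png',300,130,400,220,8)
t=8.5;u=np.array([-np.cos(np.radians(t)),0,np.sin(np.radians(t))])
q=np.array([-115.9,-.5,61.])
for L in (0,60,120): print(inc(cw(q+u*L),Rc(t)))
q=q+u*120
for L in (0,80): print(inc(cw(q+np.array([-L,0,L*.5])),Rc(0)))
```

```text
[ 0.31868591 -0.03598335 -0.75227172] 27.165683534907615
[ 0.1     0.      0.     -0.0012 -0.0007  0.0003]
[ 0.1     0.      0.     -0.0012 -0.0006 -0.0597]
[ 0.1     0.      0.     -0.0013 -0.0006 -0.1197]
[ 1.000e-01 -8.500e+00 -0.000e+00 -1.400e-03 -6.000e-04 -1.181e-01]
[ 1.000e-01 -8.500e+00 -0.000e+00 -2.910e-02 -5.000e-04 -2.031e-01]
```

View pics/w7.png

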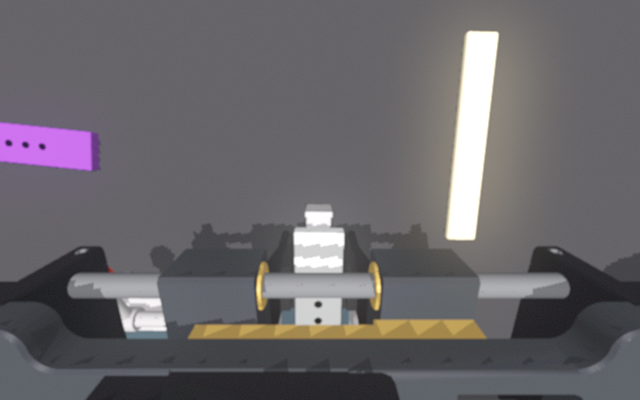

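View pics/s7c.png

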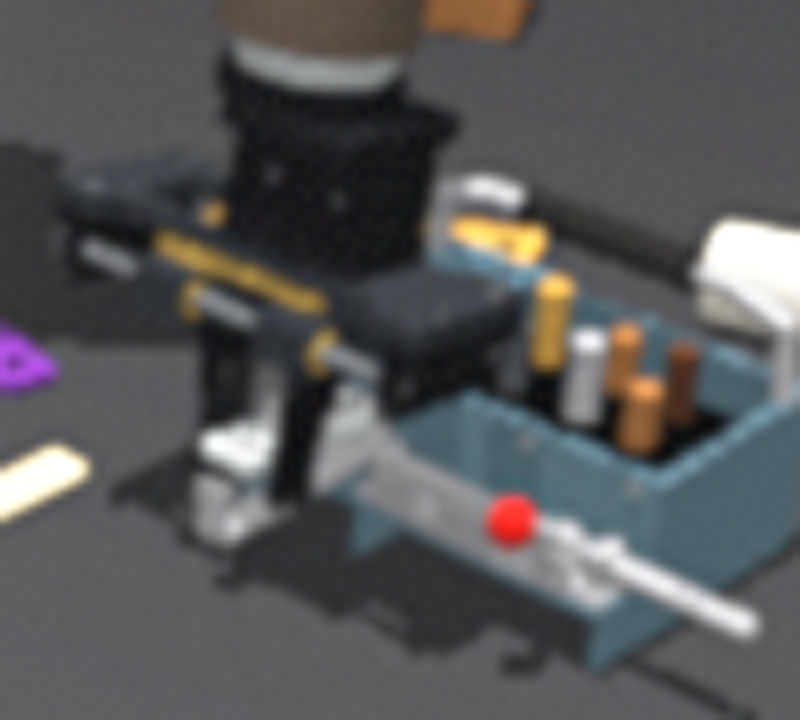

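In the scene crop the nose at (235,445) now stands above the lip at (225,490), and the red knob and rod are well back. I'll draw it out along its own axis.

Request:
move_arm:
  increments: [0, 0, 0, -0.001, 0, -0.006, 0.015, 0, 0, 0, -0.001, 0, -0.014, 0.015, 0, 0, 0, -0.001, 0, -0.024, 0.015, 0, 0, 0, -0.001, 0, -0.034, 0.015, 0, 0, 0, -0.001, 0, -0.044, 0.015, 0, 0, 0, -0.001, 0, -0.054, 0.015, 0, 0, 0, -0.001, 0, -0.064, 0.015, 0, 0, 0, -0.001, 0, -0.076, 0.015, 0, 0, 0, -0.001, 0, -0.088, 0.015, 0, 0, 0, -0.001, 0, -0.1, 0.015, 0, 0, 0, -0.001, 0, -0.11, 0.015, 0, 0, 0, -0.001, 0, -0.115, 0.015]

```text
time_s: 9.1
tcp_pos: [0.4914, -0.014, 0.0672]
ee_rot: [[-0.03, -0.979, 0.201], [-0.145, 0.203, 0.968], [-0.989, 0.0, -0.148]]
wrist_force: [-0.4, 0.1, -1.0]
gripper_width: 0.314
```

Run:
```python
from h import *
s=r.sense();print(s['wrist_force'],s['gripper_width']*87)
cv2.imwrite('pics/s8.png',r.capture('scene')[:,:,::-1])
crop('pics/s8.png','pics/s8c.png',290,130,400,220,7)
```

```text
[-0.39644374  0.07769584 -0.99438805] 27.281468712585134
```

View pics/s8c.png

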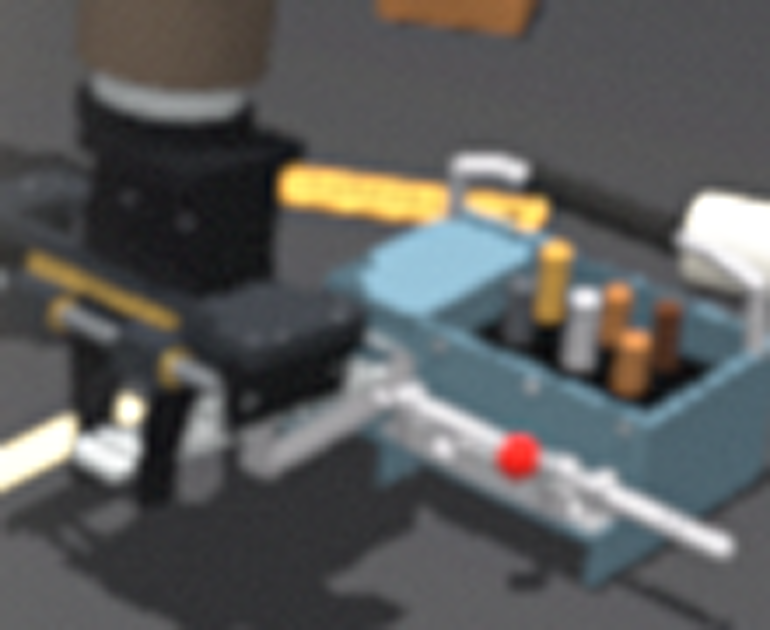

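The tail is out of the slot and no contact force shows. I continue out along the axis and lift clear of the lip.

Request:
move_arm:
  increments: [0, 0, 0, -0.01, 0, -0.015, 0.015, 0, 0, 0, -0.022, 0, -0.03, 0.015, 0, 0, 0, -0.04, 0, -0.05, 0.015, 0, 0, 0, -0.06, 0, -0.07, 0.015, 0, 0, 0, -0.08, 0, -0.09, 0.015, 0, 0, 0, -0.09, 0, -0.105, 0.015, 0, 0, 0, -0.09, 0, -0.11, 0.015, 0, 0, 0, -0.09, 0, -0.11, 0.015]

```text
time_s: 9.82
tcp_pos: [0.4727, -0.1065, 0.1725]
ee_rot: [[-0.029, -0.979, 0.201], [-0.144, 0.203, 0.968], [-0.989, -0.001, -0.147]]
wrist_force: [0.6, -0.5, -1.1]
gripper_width: 0.318
```

```bash
cat >> h.py <<'E'
MC=np.array([0.5548,-0.3304]);MA=np.radians(5.9)
def mw(m): # mat mm -> world
    m=np.array(m)/1000;return np.r_[MC+[np.cos(MA)*m[0]-np.sin(MA)*m[1],np.sin(MA)*m[0]+np.cos(MA)*m[1]],m[2]]
def wm(p): 
    d=p[:2]-MC;return 1e3*np.r_[np.cos(MA)*d[0]+np.sin(MA)*d[1],-np.sin(MA)*d[0]+np.cos(MA)*d[1],p[2]]
E
python3 - <<'E'
from h import *
s=r.sense();print(s['wrist_force'],s['gripper_width']*87)
cv2.imwrite('pics/s9.png',r.capture('scene')[:,:,::-1])
cv2.imwrite('pics/t9.png',r.capture('top')[:,:,::-1])
C=cam('wrist');cv2.imwrite('pics/w9.png',r.capture('wrist')[:,:,::-1])
print(s['joints'].round(1))
Rt=Rc(0,95.9)
print(inc(mw((-40,-60,110)),Rt)); print(wm(s['tcp_pos']))
E
```

```text
[ 0.58908305 -0.48612661 -1.07256377] 27.634126568779944
[ 11.4  11.8 -27.4   9.6 -54.5 -29. ]
[-17.5     -8.4     -1.4      0.1115  -0.1062  -0.2591]
[-58.68759456 231.11025313 172.5096393 ]
```

View pics/t9.png

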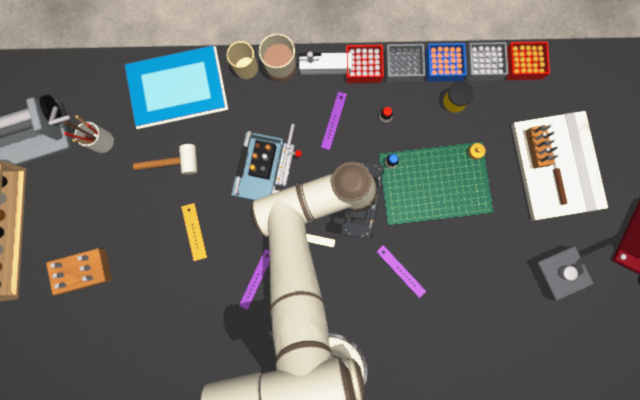

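View pics/s9.png

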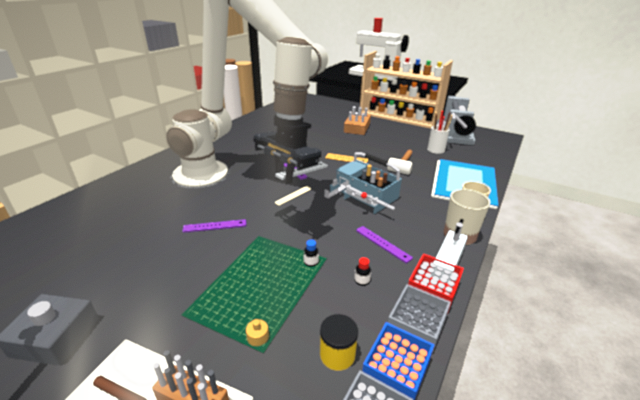

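View pics/w9.png

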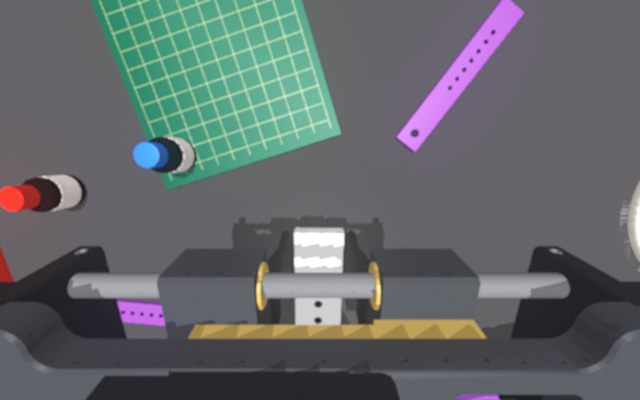

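The template is held level in the fingers over bare bench, and the mat with its blue bottle and weight is clear ahead. I carry it over the mat, turn it in line with the long sides, and level it.

Request:
move_arm:
  increments: [-6, -3, 0, 0.01, -0.03, -0.035, 0.015, -12, -6, -1, 0.03, -0.055, -0.07, 0.015, -17.5, -8.4, -1.4, 0.05, -0.075, -0.105, 0.015, -17.5, -8.4, -1.4, 0.07, -0.09, -0.14, 0.015, -17.5, -8.4, -1.4, 0.085, -0.1, -0.175, 0.015, -17.5, -8.4, -1.4, 0.1, -0.106, -0.21, 0.015, -17.5, -8.4, -1.4, 0.111, -0.106, -0.24, 0.015, -17.5, -8.4, -1.4, 0.111, -0.106, -0.259, 0.015, -17.5, -8.4, -1.4, 0.111, -0.106, -0.259, 0.015, -17.5, -8.4, -1.4, 0.111, -0.106, -0.259, 0.015, -17.5, -8.4, -1.4, 0.111, -0.106, -0.259, 0.015]

```text
time_s: 10.88
tcp_pos: [0.5212, -0.3939, 0.0989]
ee_rot: [[-0.001, -0.995, -0.102], [0.001, -0.102, 0.995], [-1.0, 0.001, 0.001]]
wrist_force: [-0.7, 0.4, -0.7]
gripper_width: 0.316
```

Run:
```python
from h import *
s=r.sense();print(s['wrist_force'],s['gripper_width']*87)
cv2.imwrite('pics/s10.png',r.capture('scene')[:,:,::-1])
cv2.imwrite('pics/t10.png',r.capture('top')[:,:,::-1])
crop('pics/s10.png','pics/s10c.png',170,180,340,350,4)
crop('pics/t10.png','pics/t10c.png',360,120,510,240,5)
C=cam('wrist');cv2.imwrite('pics/w10.png',r.capture('wrist')[:,:,::-1])
print(inc(mw((-40,-60,110)),Rc(0,95.9)),inc(mw((-40,-60,12)),Rc(0,95.9)))
```

```text
[-0.74136289  0.44570354 -0.67690809] 27.49630565227904
[ 0.1    -0.      0.1     0.0018  0.0012 -0.0014] [ 0.1    -0.      0.1     0.0998  0.0013 -0.0013]
```

View pics/s10c.png

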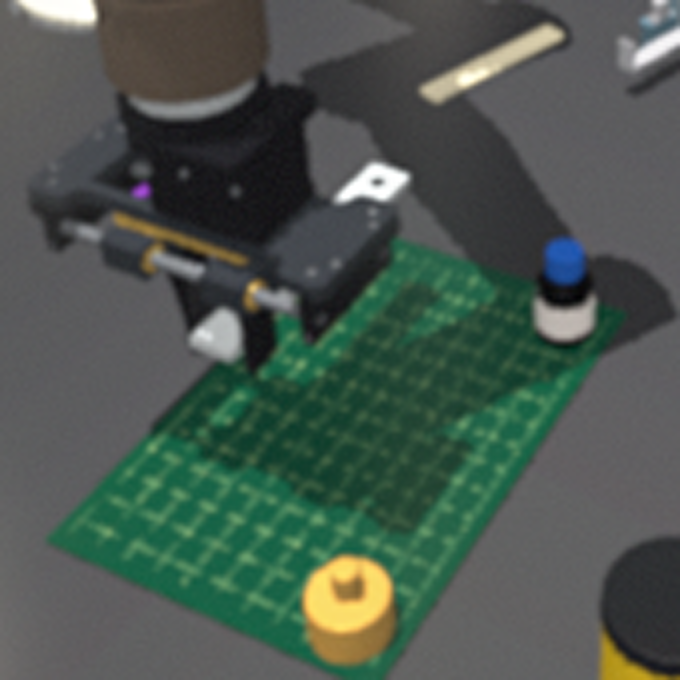

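View pics/t10c.png

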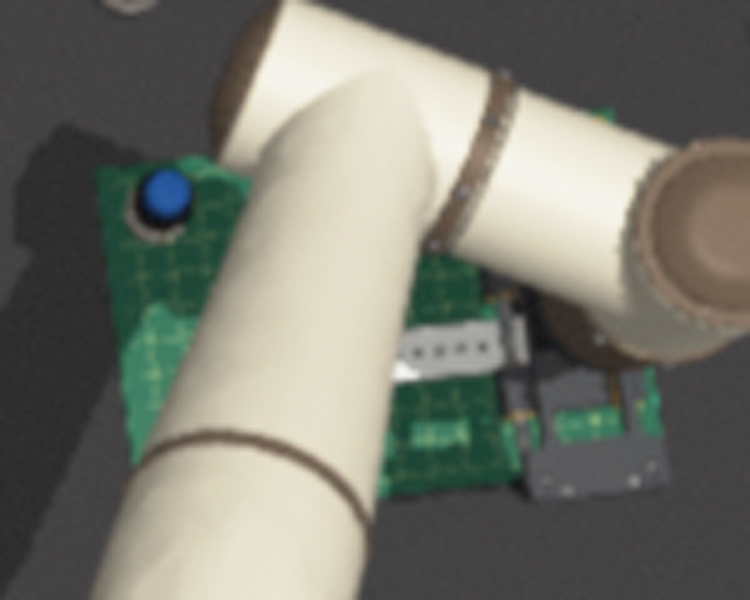

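View pics/w10.png

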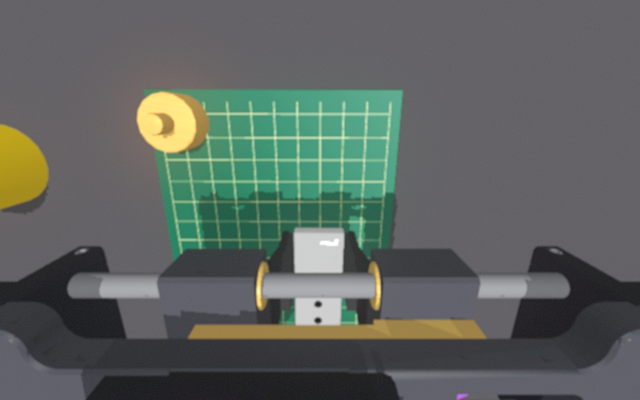

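The bar is in line over the mat, but I gripped it low: the fingertips stand about 13 mm below its underside, so laying it flat would become a drop. I'll rest it on the caddy's flat roof with the nose overhanging and regrip it with the tips nearly flush.

Run:
```python
from h import *
print(inc(cw((-150,0,115)),Rc()))
```

```text
[ 1.770e+01 -0.000e+00  1.000e-01 -3.400e-03 -3.480e-02  4.589e-01]
```

Request:
move_arm:
  increments: [2, 0, 0, -0.01, -0.003, 0.035, 0.015, 4, 0, 0, -0.01, -0.006, 0.075, 0.015, 6, 0, 0, -0.01, -0.01, 0.115, 0.015, 8, 0, 0, -0.01, -0.014, 0.155, 0.015, 10, 0, 0, -0.01, -0.018, 0.195, 0.015, 12, 0, 0, -0.01, -0.022, 0.235, 0.015, 14, 0, 0, -0.01, -0.025, 0.275, 0.015, 16, 0, 0, -0.01, -0.028, 0.315, 0.015, 17.7, 0, 0, -0.008, -0.031, 0.355, 0.015, 17.7, 0, 0, -0.005, -0.034, 0.395, 0.015, 17.7, 0, 0, -0.0035, -0.035, 0.43, 0.015, 17.7, 0, 0, -0.0035, -0.035, 0.459, 0.015]

```text
time_s: 12.03
tcp_pos: [0.5082, 0.0695, 0.1045]
ee_rot: [[0.003, -0.98, 0.2], [-0.0, 0.2, 0.98], [-1.0, -0.003, 0.0]]
wrist_force: [-1.0, 0.0, -1.4]
gripper_width: 0.318
```

Request:
move_arm:
  increments: [0, 0, 0, 0.005, 0, 0, 0.015, 0, 0, 0, 0.01, 0, 0, 0.015, 0, 0, 0, 0.016, 0, 0, 0.015, 0, 0, 0, 0.016, 0, 0, 0.015]

```text
time_s: 12.37
tcp_pos: [0.5079, 0.0652, 0.0868]
ee_rot: [[-0.001, -0.979, 0.205], [-0.002, 0.205, 0.979], [-1.0, 0.001, -0.002]]
wrist_force: [0.4, -0.1, -1.3]
gripper_width: 0.313
```

Run:
```python
from h import *
s=r.sense();print(s['wrist_force'],s['joints'].round(1),s['gripper_width']*87)
cv2.imwrite('pics/s11.png',r.capture('scene')[:,:,::-1])
crop('pics/s11.png','pics/s11c.png',290,120,400,220,7)
print(inc(cw((-150,0,98)),Rc()),inc(cw((-110,0,98)),Rc()),inc(cw((-110,0,88.6)),Rc()))
```

```text
[ 0.44484783 -0.09013425 -1.3383699 ] [ 25.5  20.3 -26.1   0.1 -43.7 -37.4] 27.207358333846457
[-0.1    -0.1     0.      0.0003  0.0003  0.0024] [-0.1    -0.1     0.      0.0002  0.0004  0.0424] [-0.1    -0.1     0.      0.0096  0.0004  0.0424]
```

View pics/s11c.png

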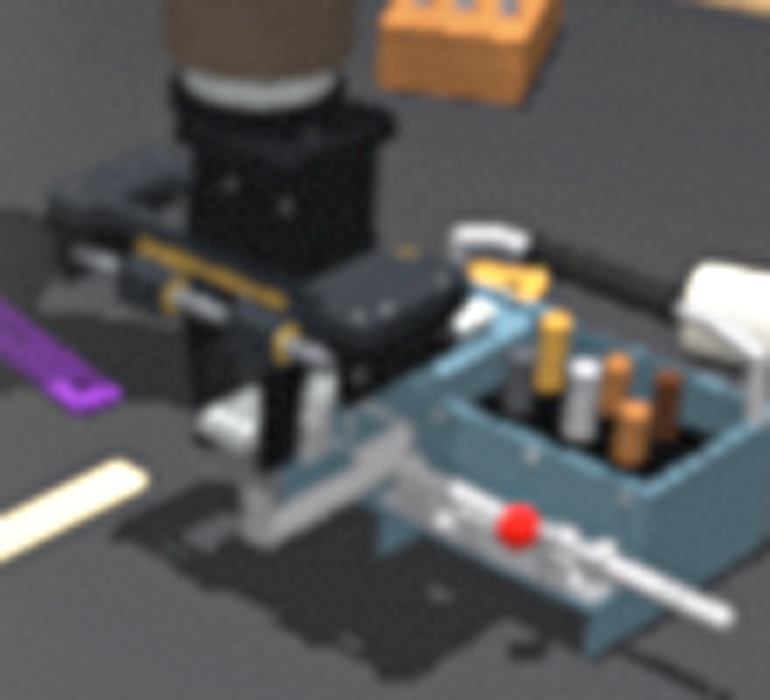

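The bar hovers over the roof, with its tail at (470,315), and is clear of everything. I move in 41 mm, then down.

Request:
move_arm:
  increments: [0, 0, 0, 0, 0, 0.014, 0.015, 0, 0, 0, 0, 0, 0.028, 0.015, 0, 0, 0, 0, 0, 0.042, 0.015, 0, 0, 0, 0.001, 0, 0.042, 0.015, 0, 0, 0, 0.003, 0, 0.042, 0.015, 0, 0, 0, 0.005, 0, 0.042, 0.015, 0, 0, 0, 0.007, 0, 0.042, 0.015, 0, 0, 0, 0.0085, 0, 0.042, 0.015, 0, 0, 0, 0.0085, 0, 0.042, 0.015]

```text
time_s: 13.17
tcp_pos: [0.5175, 0.1065, 0.079]
ee_rot: [[0.001, -0.979, 0.205], [-0.001, 0.205, 0.979], [-1.0, -0.001, -0.001]]
wrist_force: [0.7, 0.7, -1.5]
gripper_width: 0.317
```

Run:
```python
from h import *
s=r.sense();print(s['wrist_force'],s['moment'])
cv2.imwrite('pics/s12.png',r.capture('scene')[:,:,::-1])
crop('pics/s12.png','pics/s12c.png',290,120,400,220,7)
print(inc(cw((-110,0,88.6)),Rc()))
```

```text
[ 0.70727987  0.71006572 -1.54724684] [ 0.03838409 -0.02376462  0.02752543]
[-0.1    -0.      0.1     0.0016  0.0009 -0.0002]
```

View pics/s12c.png

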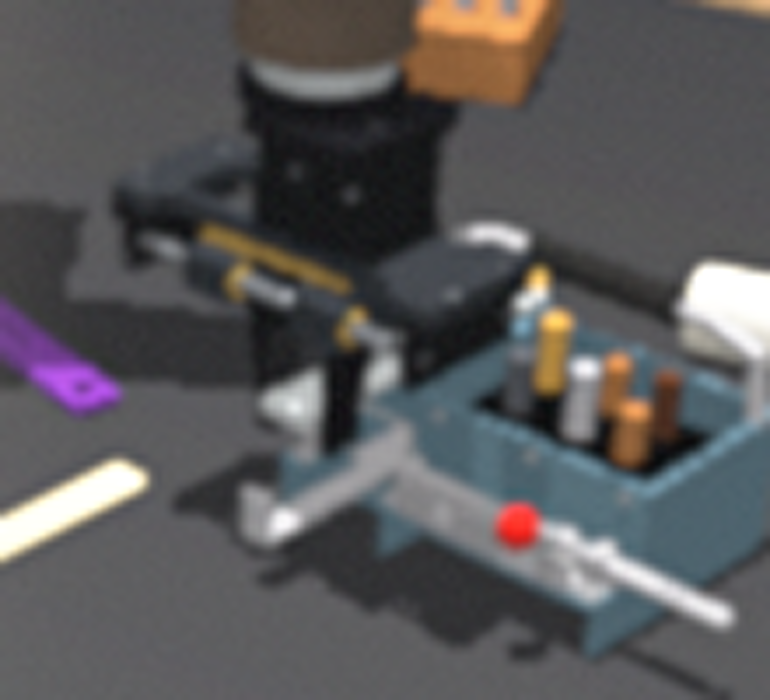

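Request:
move_arm:
  increments: [0, 0, 0, 0.0005, 0, 0, 0.015, 0, 0, 0, 0.001, 0, 0, 0.015, 0, 0, 0, 0.0015, 0, 0, 0.015, 0, 0, 0, 0.002, 0, 0, 0.015, 0, 0, 0, 0.002, 0, 0, 0.015]

```text
time_s: 13.63
tcp_pos: [0.518, 0.1068, 0.0776]
ee_rot: [[0.002, -0.979, 0.204], [-0.001, 0.204, 0.979], [-1.0, -0.002, -0.0]]
wrist_force: [-0.9, -0.4, -0.7]
gripper_width: 0.314
```

Run:
```python
from h import *
s=r.sense();print(s['wrist_force'],s['moment']);print(inc(cw((-110,0,88.6)),Rc()))
```

```text
[-0.89498538 -0.44822686 -0.70429294] [0.0246187  0.00054501 0.04944629]
[-0.1    -0.      0.1     0.      0.0012 -0.0006]
```

Request:
move_arm:
  increments: [0, 0, 0, 0.0005, 0, 0, 0.015, 0, 0, 0, 0.001, 0, 0, 0.015, 0, 0, 0, 0.001, 0, 0, 0.015]

```text
time_s: 13.88
tcp_pos: [0.518, 0.1068, 0.0768]
ee_rot: [[0.002, -0.979, 0.204], [-0.001, 0.204, 0.979], [-1.0, -0.002, -0.0]]
wrist_force: [-1.3, -1.6, 2.8]
gripper_width: 0.32
```

Request:
move_arm:
  increments: [0, 0, 0, 0.0005, 0, 0, 0.015, 0, 0, 0, 0.001, 0, 0, 0.015, 0, 0, 0, 0.001, 0, 0, 0.015]

```text
time_s: 14.13
tcp_pos: [0.518, 0.1067, 0.0759]
ee_rot: [[0.002, -0.979, 0.204], [-0.001, 0.204, 0.979], [-1.0, -0.002, -0.0]]
wrist_force: [-1.0, -1.9, 4.6]
gripper_width: 0.321
```

Contact is made: Fz has risen to +4.6 N. I release and raise 14 mm.

Request:
move_arm:
  increments: [0, 0, 0, -0.001, 0, 0, 0.015, 0, 0, 0, -0.001, 0, 0, 0.045, 0, 0, 0, -0.001, 0, 0, 0.045, 0, 0, 0, -0.001, 0, 0, 0.045, 0, 0, 0, -0.001, 0, 0, 0.045, 0, 0, 0, -0.02, 0, 0, 0.045, 0, 0, 0, -0.04, 0, 0, 0.045, 0, 0, 0, -0.04, 0, -0.02, 0.045, 0, 0, 0, -0.04, 0, -0.02, 0.045]

```text
time_s: 14.88
tcp_pos: [0.5132, 0.0863, 0.1162]
ee_rot: [[0.002, -0.979, 0.206], [0.0, 0.206, 0.979], [-1.0, -0.002, 0.001]]
wrist_force: [0.1, 0.4, -0.2]
gripper_width: 0.517
```

Run:
```python
from h import *
s=r.sense();print(s['wrist_force'])
C=cam('wrist');cv2.imwrite('pics/w13.png',r.capture('wrist')[:,:,::-1])
cv2.imwrite('pics/s13.png',r.capture('scene')[:,:,::-1])
crop('pics/s13.png','pics/s13c.png',290,120,400,220,7)
crop('pics/w13.png','pics/w13c.png',220,150,420,280,4)
for c in [(-130,-14,91),(-130,14,91),(-55,36,83),(-60,0,91)]: print(c,pix(C,cw(c)).round(1))
for z in (100,83+20): print(inc(cw((-72,0,z)),Rc()))
```

```text
[ 0.08715031  0.35491695 -0.21720034]
(-130, -14, 91) [[299.3 234.2]]
(-130, 14, 91) [[338.8 234.1]]
(-55, 36, 83) [[363.3 313.9]]
(-60, 0, 91) [[319.3 315.8]]
[-0.1    -0.      0.1     0.0262  0.0009  0.0577]
[-0.1    -0.      0.1     0.0232  0.0009  0.0577]
```

View pics/s13c.png

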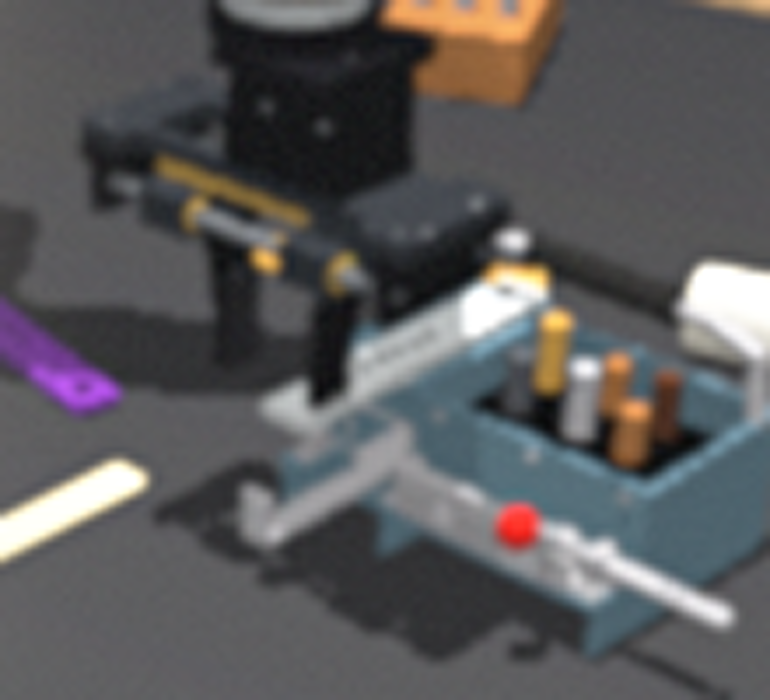

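View pics/w13c.png

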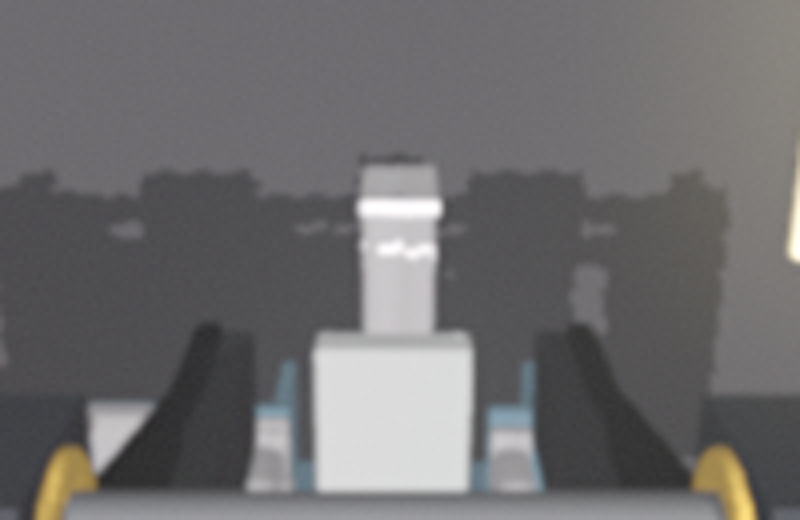

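The bar rests flat on the roof, spanning (265,410) to (545,285), with its nose at about caddy x = -128. I regrip nearer its middle with the tips about 1 mm above its underside.

Request:
move_arm:
  increments: [0, 0, 0, 0, 0.0005, 0.02, 0.045, 0, 0, 0, 0, 0.0005, 0.04, 0.045, 0, 0, 0, 0, 0.0005, 0.058, 0.045, 0, 0, 0, 0.012, 0.0005, 0.058, 0.045, 0, 0, 0, 0.02, 0.0005, 0.058, 0.045, 0, 0, 0, 0.0242, 0.0005, 0.058, 0.045, 0, 0, 0, 0.0242, 0.0005, 0.058, 0.045, 0, 0, 0, 0.0242, 0.0005, 0.058, 0.045]

```text
time_s: 15.65
tcp_pos: [0.5248, 0.1437, 0.0908]
ee_rot: [[0.001, -0.979, 0.205], [-0.002, 0.205, 0.979], [-1.0, -0.001, -0.001]]
wrist_force: [0.2, 0.2, -0.8]
gripper_width: 0.517
```

Run:
```python
from h import *
s=r.sense();print(s['wrist_force'])
print(inc(cw((-72,0,102.2)),Rc()))
C=cam('wrist');cv2.imwrite('pics/w14.png',r.capture('wrist')[:,:,::-1])
crop('pics/w14.png','pics/w14c.png',220,150,420,300,4)
```

```text
[ 0.19252442  0.20174494 -0.81071341]
[-0.1    -0.1     0.     -0.0004  0.0004 -0.0001]
```

View pics/w14c.png

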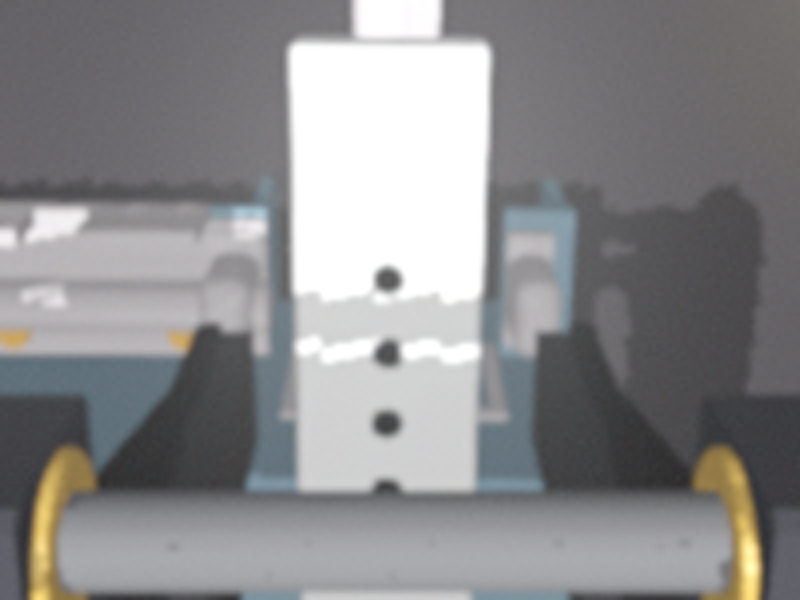

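The bar is centred between the fingers. I close and lift.

Request:
move_arm:
  increments: [0, 0, 0, -0.0007, 0, 0, 0.015, 0, 0, 0, -0.0007, 0, 0, 0.015, 0, 0, 0, -0.0007, 0, 0, 0.015, 0, 0, 0, -0.0007, 0, 0, 0.015, 0, 0, 0, -0.0007, 0, 0, 0.015, 0, 0, 0, -0.0007, 0, 0, 0.015, 0, 0, 0, -0.0007, 0, 0, 0.015]

```text
time_s: 16.28
tcp_pos: [0.5253, 0.1442, 0.0923]
ee_rot: [[0.002, -0.979, 0.204], [-0.001, 0.204, 0.979], [-1.0, -0.002, -0.0]]
wrist_force: [0.2, -1.0, 2.9]
gripper_width: 0.312
```

Run:
```python
from h import *
s=r.sense();print(s['wrist_force'],s['gripper_width']*87,s['tcp_pos'])
```

```text
[ 0.17896165 -1.0220725   2.90240585] 27.129308954472428 [0.52530935 0.14416526 0.09233001]
```

Request:
move_arm:
  increments: [0, 0, 0, -0.003, 0, 0, 0.015, 0, 0, 0, -0.008, 0, 0, 0.015, 0, 0, 0, -0.014, 0, 0, 0.015, 0, 0, 0, -0.014, 0, 0, 0.015, 0, 0, 0, -0.014, 0, -0.02, 0.015, 0, 0, 0, -0.014, 0, -0.045, 0.015, 0, 0, 0, -0.02, 0, -0.08, 0.015, 0, 0, 0, -0.03, 0, -0.11, 0.015, 0, 0, 0, -0.03, 0, -0.11, 0.015]

```text
time_s: 17.03
tcp_pos: [0.5012, 0.0331, 0.1232]
ee_rot: [[0.002, -0.978, 0.208], [-0.001, 0.208, 0.978], [-1.0, -0.002, -0.001]]
wrist_force: [0.9, -0.1, -0.9]
gripper_width: 0.316
```

Run:
```python
from h import *
s=r.sense();print(s['wrist_force'],s['gripper_width']*87,s['tcp_pos'])
cv2.imwrite('pics/s15.png',r.capture('scene')[:,:,::-1])
crop('pics/s15.png','pics/s15c.png',280,120,400,220,6)
Rt=Rc(0,95.9)
print(inc(mw((-40,-25,110)),Rt))
```

```text
[ 0.89254595 -0.10856975 -0.87779167] 27.530558175584915 [0.50116545 0.03307893 0.12322408]
[-17.9      0.       0.2      0.024   -0.0967  -0.3823]
```

View pics/s15c.png

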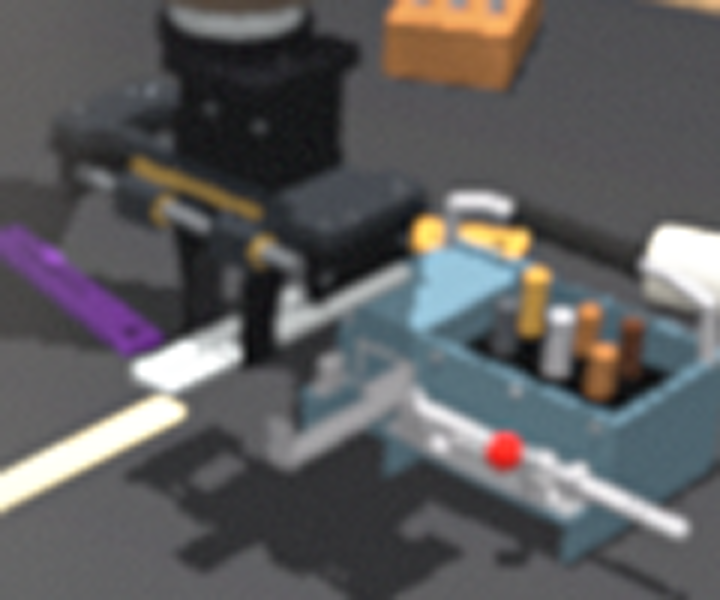

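The bar is held level, with its nose at (150,365) in the crop. I carry it to the mat.

Request:
move_arm:
  increments: [-2, 0, 0, 0, -0.01, -0.034, 0.015, -4, 0, 0, 0, -0.02, -0.068, 0.015, -6, 0, 0, 0, -0.03, -0.102, 0.015, -8, 0, 0, 0, -0.04, -0.136, 0.015, -10, 0, 0, 0, -0.05, -0.17, 0.015, -12, 0, 0, 0, -0.058, -0.204, 0.015, -14, 0, 0, 0, -0.066, -0.238, 0.015, -16, 0, 0, 0, -0.074, -0.272, 0.015, -17.9, 0, 0, 0.005, -0.082, -0.306, 0.015, -17.9, 0, 0, 0.01, -0.089, -0.34, 0.015, -17.9, 0, 0, 0.018, -0.096, -0.37, 0.015, -17.9, 0, 0, 0.024, -0.097, -0.382, 0.015]

```text
time_s: 18.08
tcp_pos: [0.5202, -0.3604, 0.0972]
ee_rot: [[0.002, -0.995, -0.104], [-0.002, -0.104, 0.995], [-1.0, -0.002, -0.002]]
wrist_force: [0.4, 0.9, -0.8]
gripper_width: 0.314
```

Request:
move_arm:
  increments: [0, 0, 0, 0.015, 0, 0, 0.015, 0, 0, 0, 0.03, 0, 0, 0.015, 0, 0, 0, 0.04, 0, 0, 0.015, 0, 0, 0, 0.04, 0, 0, 0.015, 0, 0, 0, 0.04, 0, 0, 0.015]

```text
time_s: 18.5
tcp_pos: [0.5198, -0.3566, 0.0577]
ee_rot: [[0.0, -0.994, -0.108], [-0.0, -0.108, 0.994], [-1.0, -0.0, -0.0]]
wrist_force: [0.0, -0.1, -1.8]
gripper_width: 0.316
```

Run:
```python
from h import *
s=r.sense();print(s['wrist_force'],s['gripper_width']*87,s['tcp_pos'])
cv2.imwrite('pics/s16.png',r.capture('scene')[:,:,::-1])
crop('pics/s16.png','pics/s16c.png',170,180,340,350,4)
C=cam('wrist');cv2.imwrite('pics/w16.png',r.capture('wrist')[:,:,::-1])
Rt=Rc(0,95.9)
print(inc(mw((-40,-25,30)),Rt),s['tcp_pos'][2]-.0923+.083)
```

```text
[ 0.00390492 -0.1226843  -1.78288543] 27.511073739035982 [ 0.51977824 -0.35659524  0.05773354]
[ 0.3    -0.1     0.2     0.0402  0.0033 -0.0019] 0.048433542812102166
```

View pics/s16c.png

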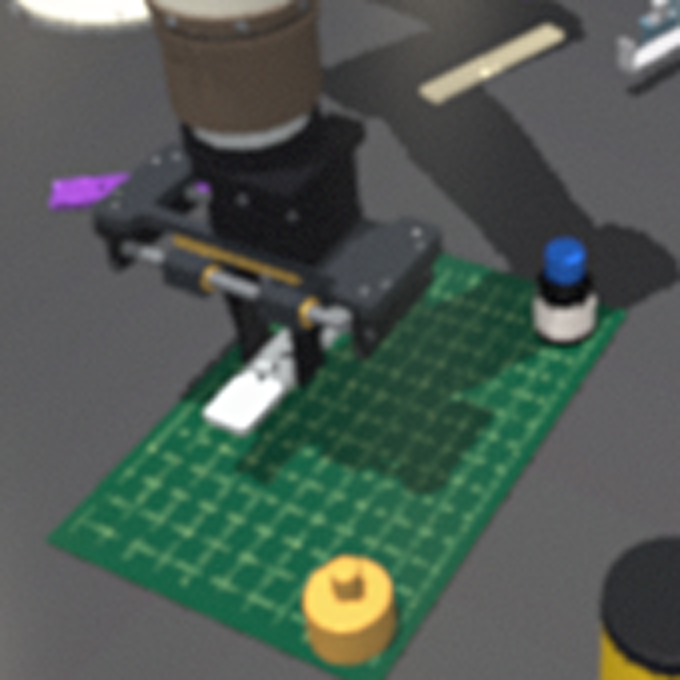

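View pics/w16.png

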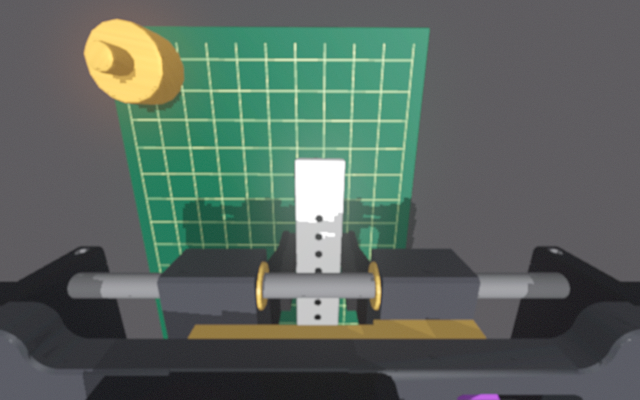

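The bar is centred over the mat and parallel to the grid lines around (320,160). I lower it, slowly at the end.

Request:
move_arm:
  increments: [0, 0, 0, 0.012, 0.001, -0.001, 0.015, 0, 0, 0, 0.022, 0.002, -0.002, 0.015, 0, 0, 0, 0.03, 0.003, -0.002, 0.015, 0, 0, 0, 0.035, 0.003, -0.002, 0.015, 0, 0, 0, 0.038, 0.003, -0.002, 0.015, 0, 0, 0, 0.04, 0.003, -0.002, 0.015, 0, 0, 0, 0.041, 0.003, -0.002, 0.015, 0, 0, 0, 0.042, 0.003, -0.002, 0.015, 0, 0, 0, 0.0425, 0.003, -0.002, 0.015, 0, 0, 0, 0.0425, 0.003, -0.002, 0.015]

```text
time_s: 19.43
tcp_pos: [0.5171, -0.3597, 0.016]
ee_rot: [[0.002, -0.994, -0.106], [-0.001, -0.106, 0.994], [-1.0, -0.002, -0.001]]
wrist_force: [-0.1, 0.1, -0.6]
gripper_width: 0.314
```

Run:
```python
from h import *
s=r.sense();print(s['wrist_force'],s['tcp_pos'],s['tcp_pos'][2]-.0923+.083)
cv2.imwrite('pics/s17.png',r.capture('scene')[:,:,::-1])
crop('pics/s17.png','pics/s17c.png',190,200,290,300,7)
print(inc(mw((-40,-25,25)),Rc(0,95.9)))
```

```text
[-0.13379615  0.13585645 -0.57291638] [ 0.51705101 -0.35966341  0.01599175] 0.006691754570760558
[ 0.2    -0.1     0.1     0.002  -0.0006  0.0002]
```

View pics/s17c.png

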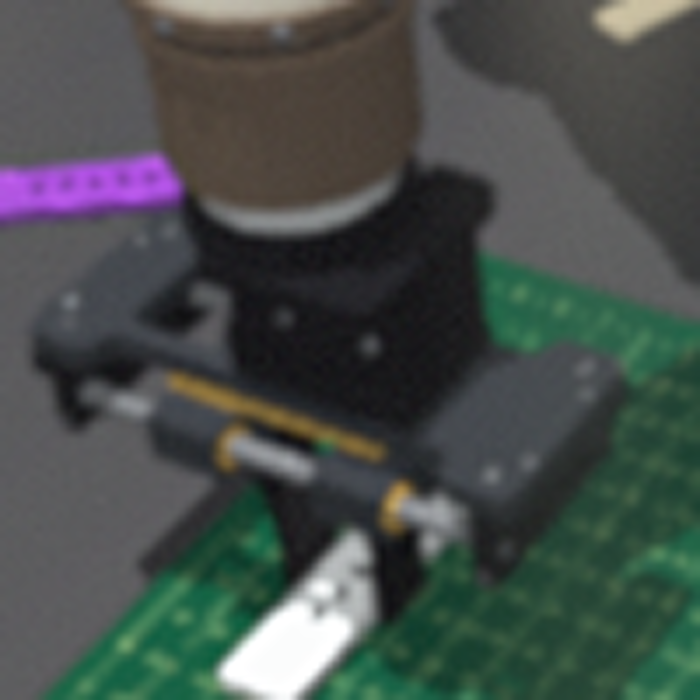

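The underside is still about 3 mm above the mat. I lower in half-millimetre steps and watch the force.

Request:
move_arm:
  increments: [0, 0, 0, 0.0005, 0, 0, 0.015, 0, 0, 0, 0.001, 0, 0, 0.015, 0, 0, 0, 0.0015, 0, 0, 0.015, 0, 0, 0, 0.002, 0, 0, 0.015, 0, 0, 0, 0.0025, 0, 0, 0.015, 0, 0, 0, 0.0025, 0, 0, 0.015]

```text
time_s: 19.98
tcp_pos: [0.5168, -0.3596, 0.0131]
ee_rot: [[0.001, -0.994, -0.106], [-0.001, -0.106, 0.994], [-1.0, -0.001, -0.001]]
wrist_force: [-0.2, -0.3, -1.2]
gripper_width: 0.316
```

Request:
move_arm:
  increments: [0, 0, 0, 0.0005, 0, 0, 0.015, 0, 0, 0, 0.001, 0, 0, 0.015, 0, 0, 0, 0.001, 0, 0, 0.015]

```text
time_s: 20.23
tcp_pos: [0.5169, -0.3596, 0.0124]
ee_rot: [[0.002, -0.994, -0.107], [-0.001, -0.107, 0.994], [-1.0, -0.002, -0.001]]
wrist_force: [0.5, 0.1, 1.1]
gripper_width: 0.316
```

Request:
move_arm:
  increments: [0, 0, 0, 0.0005, 0, 0, 0.015, 0, 0, 0, 0.0007, 0, 0, 0.015, 0, 0, 0, 0.0007, 0, 0, 0.015]

```text
time_s: 20.48
tcp_pos: [0.5169, -0.3597, 0.0124]
ee_rot: [[0.002, -0.994, -0.107], [-0.001, -0.107, 0.994], [-1.0, -0.002, -0.001]]
wrist_force: [-1.7, 1.2, 4.4]
gripper_width: 0.314
```

It is seated: the force is rising while the height holds, and the underside sits at mat level. I release and retreat straight up.

Request:
move_arm:
  increments: [0, 0, 0, -0.0005, 0, 0, 0.03, 0, 0, 0, -0.0005, 0, 0, 0.045, 0, 0, 0, -0.0005, 0, 0, 0.045, 0, 0, 0, -0.0005, 0, 0, 0.045, 0, 0, 0, -0.0005, 0, 0, 0.045, 0, 0, 0, -0.01, 0, 0, 0.045, 0, 0, 0, -0.03, 0, 0, 0.045, 0, 0, 0, -0.06, 0, 0, 0.045, 0, 0, 0, -0.1, 0, 0, 0.045, 0, 0, 0, -0.14, 0, 0, 0.045, 0, 0, 0, -0.15, 0, 0, 0.045, 0, 0, 0, -0.15, 0, 0, 0.045]

```text
time_s: 21.48
tcp_pos: [0.5191, -0.3607, 0.1675]
ee_rot: [[0.011, -0.994, -0.107], [-0.005, -0.107, 0.994], [-1.0, -0.011, -0.007]]
wrist_force: [-0.5, -0.3, 0.2]
gripper_width: 0.511
```

Request:
move_arm:
  increments: [0, 0, 0, -0.02, 0.02, 0.04, 0.045, 0, 0, 0, -0.04, 0.04, 0.08, 0.045, 0, 0, 0, -0.05, 0.06, 0.115, 0.045, 0, 0, 0, -0.05, 0.08, 0.15, 0.045, 0, 0, 0, -0.05, 0.09, 0.19, 0.045, 0, 0, 0, -0.05, 0.1, 0.23, 0.045, 0, 0, 0, -0.05, 0.1, 0.26, 0.045, 0, 0, 0, -0.05, 0.1, 0.26, 0.045, 0, 0, 0, -0.05, 0.1, 0.26, 0.045]

```text
time_s: 22.23
tcp_pos: [0.3888, -0.1097, 0.2111]
ee_rot: [[0.002, -0.994, -0.112], [-0.0, -0.112, 0.994], [-1.0, -0.002, -0.001]]
wrist_force: [0.8, -0.2, 0.1]
gripper_width: 0.516
```

Run:
```python
from h import *
s=r.sense();print(s['time_s'],s['tcp_pos'],s['wrist_force'])
cv2.imwrite('pics/s18.png',r.capture('scene')[:,:,::-1])
cv2.imwrite('pics/t18.png',r.capture('top')[:,:,::-1])
crop('pics/t18.png','pics/t18c.png',375,135,500,230,6)
```

```text
22.2333 [ 0.38877728 -0.10972583  0.21112684] [ 0.80453478 -0.18681354  0.08476367]
```

View pics/t18c.png

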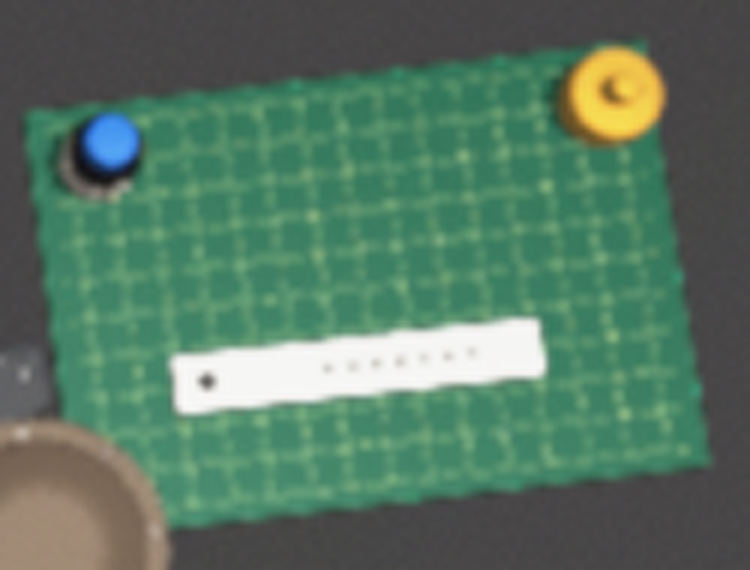

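View pics/t18.png

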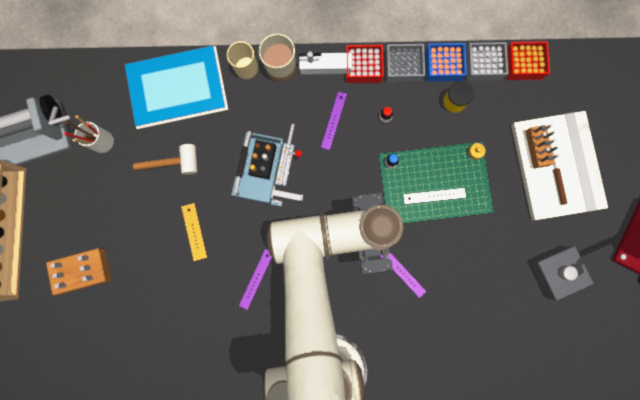

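View pics/s18.png

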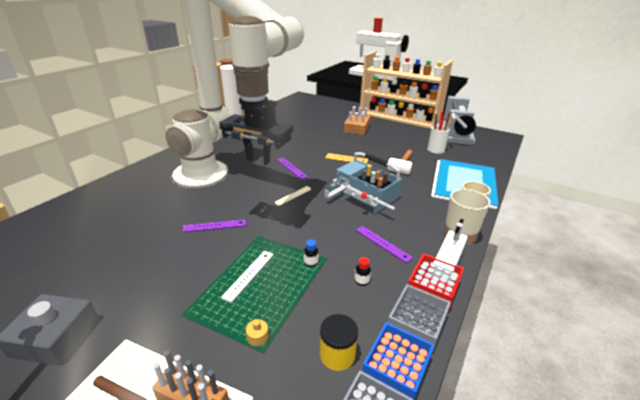

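The bar lies on the mat at about (175–545, 320–413) in the crop, and nothing else has moved. I'll measure its alignment more closely.

Run:
```python
from h import *
im=cv2.imread('pics/t18.png');T=cam('top')
def rect(mask,z):
    c=max(cv2.findContours(mask,cv2.RETR_EXTERNAL,cv2.CHAIN_APPROX_NONE)[0],key=cv2.contourArea)
    P=np.array([ray(T,p[0],z)[:2] for p in c]);return P
w=np.zeros(im.shape[:2],np.uint8);w[180:210,400:470]=(im[180:210,400:470].min(2)>150)*255
P=rect(w,.011);r1=cv2.minAreaRect((P*1e3).astype(np.float32));print('bar',r1)
y,x=np.nonzero(w);Q=np.array([ray(T,p,.011)[:2] for p in zip(x,y)]);u,s,v=np.linalg.svd(Q-Q.mean(0));print('bar pca',np.degrees(np.arctan2(v[0][1],v[0][0]))%180,Q.mean(0))
im0=cv2.imread('pics/top0.png');h=cv2.cvtColor(im0,cv2.COLOR_BGR2HSV)
g=cv2.inRange(h,(65,80,40),(95,255,255));g=cv2.morphologyEx(g,cv2.MORPH_CLOSE,np.ones((5,5)))
P=rect(g,.003)
r2=cv2.minAreaRect((P*1e3).astype(np.float32));print('mat',r2)
# robust side fits
B=(P-MC)*1e3;c,s_=np.cos(MA),np.sin(MA);L=np.c_[c*B[:,0]+s_*B[:,1],-s_*B[:,0]+c*B[:,1]]
for sg in(-1,1):
    k=(abs(L[:,0]-sg*110)<6)&(abs(L[:,1])<95);f=np.polyfit(L[k,1],L[k,0],1);print('long side',sg,k.sum(),f[1],'angle',95.9-np.degrees(f[0])-0)
print(wm(np.r_[Q.mean(0),.011]))
```

```text
bar ((514.0499877929688, -323.7894287109375), (30.52114486694336, 187.1636962890625), 5.353203773498535)
bar pca 95.3813520948923 [ 0.51405151 -0.32433411]
mat ((554.7992553710938, -329.6983337402344), (221.39022827148438, 321.4736328125), 5.969798564910889)
long side -1 62 -109.14753530830477 angle 95.95261325928765
long side 1 62 109.19763094813662 angle 96.06341409127094
[-39.90910729  10.22240281  11.        ]
```

Run:
```python
from h import *
a=cv2.imread('pics/scene0.png');b=cv2.imread('pics/s18.png')
for n,(x,y) in dict(folder=(293,195),mallet=(400,165),red=(363,270),blue=(311,252),weight=(257,331),wide=(345,158),p1=(215,226),p2=(384,243),p3=(292,168)).items():
    print(n,cv2.absdiff(a,b)[y-10:y+10,x-16:x+16].max(2).mean().round(1))
crop('pics/s18.png','pics/s18c.png',320,155,410,215,8)
```

```text
folder 34.8
mallet 2.2
red 2.7
blue 2.8
weight 3.4
wide 2.8
p1 2.7
p2 2.7
p3 6.4
```

View pics/s18c.png

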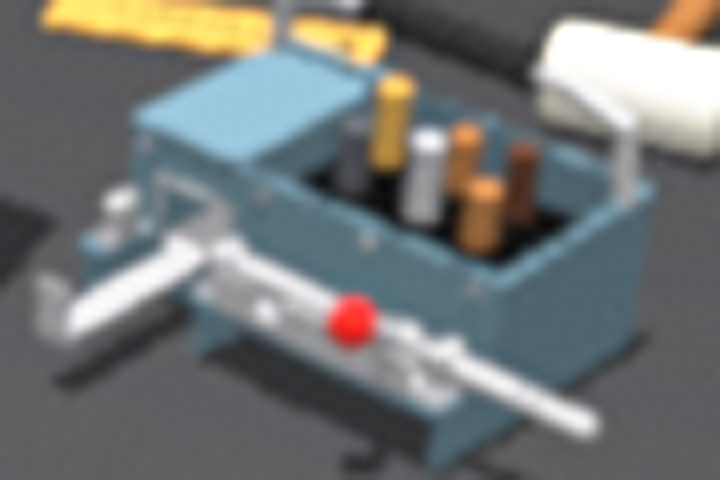

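Run:
```python
from h import *
a=cv2.imread('pics/scene0.png')[170:215,260:330];b=cv2.imread('pics/s18.png')[170:215,260:330]
cv2.imwrite('pics/fold.png',cv2.resize(np.vstack([a,b]),None,fx=6,fy=6))
```

```text
(no output)
```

View pics/fold.png

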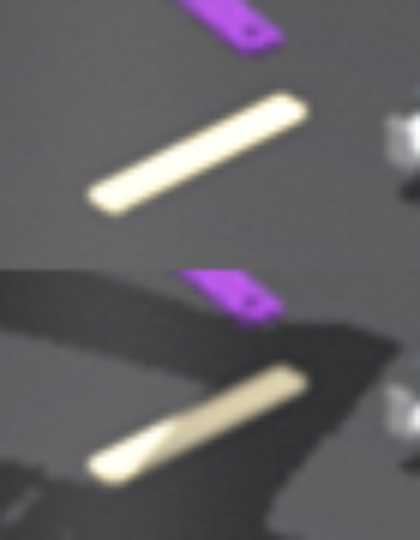

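The bone folder has not moved; only the arm's shadow fell on it. I hand in the job.

```bash
python3 -c "
from station import r
print(r.finish_job())"
```

```text
the job is handed in; nothing more can be done
None
```

The job is handed in, at about 22 s on the robot's clock. The bolt is fully back, and the strap template lies flat on the cutting mat.

**Bolt and template:** I lifted the bolt's handle out of its notch, slid the bolt about 58 mm to its stop and let go. I then tipped the template's nose about 8.5° up over the lip and drew it out through the slot.

**Detour:** My first grip was too low to lay the template down without dropping it. I rested it on the caddy's roof, regripped it with the fingertips nearly flush, and set it on the mat until I felt contact before opening.

**Last checks:**
- **Position:** The template's centre is at about (-40, +10) mm in the mat's frame, so it lies wholly on the mat.
- **Alignment:** It measures 95.4° against 96.0° for the mat's long sides, about 0.6° off and only a little more than I can measure.
- **Bolt:** It is still fully back. Its handle rests raised on the flange rather than lying level.
- **Bystanders:** The ones I compared between the first and last pictures have not moved. The bone folder showed a difference, but it was only the arm's shadow.
- **Forces:** The highest wrist force I read was about 11 N.

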